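# Pack out and clamp a gang of key blanks

### The arm

A 6-joint arm with a two-finger parallel gripper is mounted at the origin on a cart in front of the work surface, level with it; the furniture and walls round the work are solid. World frame = base frame: x ahead of the robot, y to its left, z up, the work surface at z = 0. Lengths are in m, angles in rad, forces in N, time in s.
With the tool pointing down it reaches from about 0.35 to 0.85 m from the base axis. Payload 8.1 kg.
Tool frame: the origin (TCP) lies on the mounting face of the last link; the fingertips stand 186 mm ahead of it and the grasp point (between the pads) lies 167 mm ahead of it; z points along the fingers, y is the line along which they close (so a half turn about z gives the same grasp; the last joint's range is limited). The gripper opens to 93 mm and grips with 3 to 60 N. Pads are 15 mm wide; open, the fingers measure 128 mm over their backs; the gripper's body (75 mm by 188 mm) begins 65 mm behind the grasp point.
Start: joints at [1.155, 0.13, 1.488, -0, 1.523, -0.085], TCP at [0.195, 0.567, 0.405] pointing down, gripper open.
Joint ranges: [-2.96, 2.96], [-0.89, 2.26], [0.02, 2.5], [-1.34, 4.48], [0, 2.73], [-2.66, 2.66]. Speed limits (rad/s): [2.39, 2.39, 2.79, 3.14, 3.14, 3.14].

### API

Orientations are given as a rotation vector (axis times angle).
In Python, from plant import * gives the robot as it stands. The module is installed in compiled form; this text tells all that it offers.
- The arm moves only by the tool arm_command, never from a script. Its argument "increments" is a list of rows, each a list of 6 numbers: the shift along the tool's x, y, z in units of 0.2 m (1.0 is 0.2 m), then the turn, a rotation vector about the tool's x, y, z in units of pi rad (1.0 is pi rad). A call has exactly 5 rows; each row is the pose to reach, as a shift and turn from the pose commanded when the call began, along the tool's axes at that moment, turning the shorter way round; what a row does not reach only later rows make up. A row lasts 1/8 s, in which the tool goes at most 62.5 mm and 10.7 degrees, less where a joint would pass 70% of its speed; a pose out of reach is approached as far as the arm can. A call with a number of a shift or a turn outside -1 to 1 is refused whole. A call with a gripper value outside its range is refused whole. "fingers" is the closure, from -1 (fully open) to 1 (shut), set as the call begins (left out, the last holds). The fingers move at their own pace and stop on an object; "force" is the grip in N (left out, the last holds). Time passes only in rows, so rows that repeat a pose let the fingers close, or fill a call up. It gives the time, the measured TCP pose, the force, the opening and the grip force at its end, in the units of the state.
- read_state(): the state, without advancing time (a new reading comes with each control period).
- read_camera(name): name is "scene" or "top" or "wrist"; returns a dict with "image" (400x640x3 uint8, red, green, blue), "fx", "fy", "cx", "cy" (pixels), "T" (4x4, takes a point from camera to world coordinates). Camera axes: x right, y down, z forward; pixel columns grow to the right and rows downward; lengths in m; the calibration is good to about 2 mm. A picture is of the moment at which its call begins. There is no depth.
- close_job(): hands the job in; it is judged then, once.
The state is a dict: "t": time; "q": joint angles; "dq": joint speeds; "joint_torque": joint torques, N m; "tool_pos": TCP position; "orientation": TCP orientation; "force": force on the tool from outside, world axes, zero at the start; "wrist_torque": the same for the moment, N m; "opening": finger opening in m; "gripper_force": force on a finger pad.
Only numpy, scipy, OpenCV 4.12 (cv2) and the standard library are available. Lean on these libraries where they do the work, as an engineer would, in place of code of your own. Each camera call takes 0.05 s, during which the arm holds its last target. There are 200 camera calls.

### The job

Change the milling fixture over to the key blanks that lie on the bench: draw its push clamp right back, put the packing blade left standing on the baseplate back in its slot in the rack, then lay all the blanks flat side by side, each with one end pushed up to the back rail, the first with its side against the side stop and every next one against its neighbour. With the clamp still back, stand the thickest packing blade that goes freely into the gap between blanks and jaw, right down on the baseplate, square to the row and centred on the jaw, then push the clamp forward until blanks, blade and jaw are tight together. The other blades end up in their own slots, and the micrometer and the hex key stay where they lie.

Things in the scene. Friction and masses are not known exactly. Their poses are not given: they have to be found in the camera images.
- fixture: Fixed dark steel baseplate, x -110 to 105 mm, y -108 to 77, top z = 15. Origin on the bench; x points to the back rail, y to the side stop. Rail: bar 14 mm high on the plate, face at x = 75, y -100 to 70. Stop: block 14 mm high, face at y = 55, x 35 to 69. Blanks home are centred at x = 45, y = 46, 28, 10, -8, -26; their ends facing the clamp are at x = 15.
- bracket: Blue block of the push clamp, bolted to the plate, place varies; axes as the fixture's, at fixture y = 10 mm. Origin: plate top (fixture z 15), foot of the jaw face when drawn fully back. Drawn-back gap to homed blanks = 15 mm minus its x in the fixture frame: 10.5 to 28.5. Block: x -56 to -30, 106 wide, 31 high on the plate.
- jaw (a joint): Sliding jaw of the push clamp: 0 = drawn fully back (towards the robot, fixture -x), up to 0.010 m forward. Found partly or fully forward (0.005 to 0.010). It stays where it is left: sliding friction about 5 N plus 20 N s/m.
- jaw_face (a point): Foot of the moving jaw's flat face, middle of its width, on the plate's top; axes as the fixture's. The jaw is a bright steel bar 96 mm wide (y), 14 mm thick and 19 mm high above the plate.
- jaw_handle (a point): On the axis of the clamp's upright black handle, 12 mm under its top: a round post 15 mm in diameter, top 66 mm above the plate, bare over its upper 36 mm, 88 mm behind (-x of) the jaw face, at least 13 mm clear of the bracket block. Pinch it from above; pull or push it along fixture x.
- blank_0: Key blank, plain bright steel bar 60 x 18 x 16 mm (x, y, z), 0.14 kg. Origin: centre of the underside; x along its length. Three to five of the identical blanks are present; absent ones have no pose.
- blank_1: Key blank, plain bright steel bar 60 x 18 x 16 mm (x, y, z), 0.14 kg. Origin: centre of the underside; x along its length. Three to five of the identical blanks are present; absent ones have no pose.
- blank_2: Key blank, plain bright steel bar 60 x 18 x 16 mm (x, y, z), 0.14 kg. Origin: centre of the underside; x along its length. Three to five of the identical blanks are present; absent ones have no pose.
- blank_3: Key blank, plain bright steel bar 60 x 18 x 16 mm (x, y, z), 0.14 kg. Origin: centre of the underside; x along its length. Three to five of the identical blanks are present; absent ones have no pose.
- blank_4: Key blank, plain bright steel bar 60 x 18 x 16 mm (x, y, z), 0.14 kg. Origin: centre of the underside; x along its length. Three to five of the identical blanks are present; absent ones have no pose.
- blade_8: Packing blade 8 mm thick (x), 90 mm wide (y), 46 mm high (z), plain aluminium plate, at the start on edge in the rack; lowest 6 mm of the foot relieved 1.2 mm a side. Origin: centre of its foot. Its slot's middle in the rack's frame: x = -72.0 mm, y = 0; foot at z = 6. Grip across the thickness near the top; 30 mm free on each side of its slot above the rack.
- blade_13: Packing blade 13 mm thick (x), 90 mm wide (y), 46 mm high (z), plain aluminium plate, at the start left standing on edge on the fixture plate; lowest 6 mm of the foot relieved 1.2 mm a side. Origin: centre of its foot. Its slot's middle in the rack's frame: x = -31.5 mm, y = 0; foot at z = 6. Grip across the thickness near the top; 30 mm free on each side of its slot above the rack.
- blade_18: Packing blade 18 mm thick (x), 90 mm wide (y), 46 mm high (z), plain aluminium plate, at the start on edge in the rack; lowest 6 mm of the foot relieved 1.2 mm a side. Origin: centre of its foot. Its slot's middle in the rack's frame: x = 14.0 mm, y = 0; foot at z = 6. Grip across the thickness near the top; 30 mm free on each side of its slot above the rack.
- blade_23: Packing blade 23 mm thick (x), 90 mm wide (y), 46 mm high (z), plain aluminium plate, at the start on edge in the rack; lowest 6 mm of the foot relieved 1.2 mm a side. Origin: centre of its foot. Its slot's middle in the rack's frame: x = 64.5 mm, y = 0; foot at z = 6. Grip across the thickness near the top; 30 mm free on each side of its slot above the rack.
- rack: Light wooden rack for the blades, fixed: 180 x 66 x 24 mm, four cross slots 18 mm deep (floor z = 6 mm), each 4 mm wider than its blade. Origin: centre of its underside; x along its length, thinnest blade at the -x end.
- micrometer: Outside micrometer lying on the bench, 43 x 124 x 15 mm, origin at the centre of its underside. Not to be disturbed.
- hexkey_8: Black hex key lying on the bench, 35 x 115 x 8 mm, origin at the centre of its underside. Not to be disturbed.

How it is judged:
On the way, in this order (a step that is already met when the one before it is completed fails the run):
1. the push clamp is drawn fully back (within 1 mm) and the blade left on the baseplate stands in its slot in the rack (value of joint jaw below 0.001 m and x of blade_13 in the frame of rack between -0.0375 and -0.0255 m and y of blade_13 in the frame of rack between -0.015 and 0.015 m and height (world z) of blade_13 below 0.01 m), for 0.2 s.
2. with the clamp still back (within 2 mm), every blank lies in the row against rail and stop (ends within 3.5 mm of the rail) and the right packing blade stands in the gap, down on the baseplate (value of joint jaw below 0.002 m and x of each of blank_0, blank_1, blank_2, blank_3, blank_4 in the frame of fixture above 0.0415 m and angle between the x axis of each of blank_0, blank_1, blank_2, blank_3, blank_4 and the x axis of fixture, either way round below 0.06 rad and z of blank_0 in the frame of fixture between 0.0135 and 0.0165 m and z of blank_1 in the frame of fixture between 0.0135 and 0.0165 m and z of blank_2 in the frame of fixture between 0.0135 and 0.0165 m and z of blank_3 in the frame of fixture between 0.0135 and 0.0165 m and z of blank_4 in the frame of fixture between 0.0135 and 0.0165 m and y of each of blank_0, blank_1, blank_2, blank_3, blank_4 in the frame of fixture above -0.0295 m and (y of blank_0 in the frame of fixture between 0.0425 and 0.048 m or y of blank_1 in the frame of fixture between 0.0425 and 0.048 m or y of blank_2 in the frame of fixture between 0.0425 and 0.048 m or y of blank_3 in the frame of fixture between 0.0425 and 0.048 m or y of blank_4 in the frame of fixture between 0.0425 and 0.048 m) and (y of blank_0 in the frame of fixture between 0.0245 and 0.03 m or y of blank_1 in the frame of fixture between 0.0245 and 0.03 m or y of blank_2 in the frame of fixture between 0.0245 and 0.03 m or y of blank_3 in the frame of fixture between 0.0245 and 0.03 m or y of blank_4 in the frame of fixture between 0.0245 and 0.03 m) and (y of blank_0 in the frame of fixture between 0.0065 and 0.012 m or y of blank_1 in the frame of fixture between 0.0065 and 0.012 m or y of blank_2 in the frame of fixture between 0.0065 and 0.012 m or y of blank_3 in the frame of fixture between 0.0065 and 0.012 m or y of blank_4 in the frame of fixture between 0.0065 and 0.012 m) and (y of each of blank_0, blank_1, blank_2, blank_3, blank_4 in the frame of fixture above 0.002 m or (y of blank_0 in the frame of fixture between -0.0115 and -0.006 m or y of blank_1 in the frame of fixture between -0.0115 and -0.006 m or y of blank_2 in the frame of fixture between -0.0115 and -0.006 m or y of blank_3 in the frame of fixture between -0.0115 and -0.006 m or y of blank_4 in the frame of fixture between -0.0115 and -0.006 m)) and ((x of bracket in the frame of fixture between -0.0005 and 0.007 m and y of blade_8 in the frame of jaw_face between -0.01 and 0.01 m and z of blade_8 in the frame of fixture below 0.0185 m and angle between the y axis of blade_8 and the y axis of fixture, either way round below 0.15 rad and x of blade_8 in the frame of fixture below 0.015 m and x of blade_8 in the frame of jaw_face above 0 m) or (x of bracket in the frame of fixture between -0.0055 and 0.002 m and y of blade_13 in the frame of jaw_face between -0.01 and 0.01 m and z of blade_13 in the frame of fixture below 0.0185 m and angle between the y axis of blade_13 and the y axis of fixture, either way round below 0.15 rad and x of blade_13 in the frame of fixture below 0.015 m and x of blade_13 in the frame of jaw_face above 0 m) or (x of bracket in the frame of fixture between -0.0105 and -0.003 m and y of blade_18 in the frame of jaw_face between -0.01 and 0.01 m and z of blade_18 in the frame of fixture below 0.0185 m and angle between the y axis of blade_18 and the y axis of fixture, either way round below 0.15 rad and x of blade_18 in the frame of fixture below 0.015 m and x of blade_18 in the frame of jaw_face above 0 m) or (x of bracket in the frame of fixture between -0.0155 and -0.008 m and y of blade_23 in the frame of jaw_face between -0.01 and 0.01 m and z of blade_23 in the frame of fixture below 0.0185 m and angle between the y axis of blade_23 and the y axis of fixture, either way round below 0.15 rad and x of blade_23 in the frame of fixture below 0.015 m and x of blade_23 in the frame of jaw_face above 0 m))), for 0.2 s.
At the end, for the whole second after the job is handed in: Blanks flat, square, ends within 2 mm of the rail, in a gapless row from the stop (3.5 mm); a blade leaving under 7.5 mm of the drawn-back gap stands upright on the plate, centred on the jaw to 10 mm, within 2 mm of blank ends and jaw; other blades in their slots (12 mm); all at rest (x of each of blank_0, blank_1, blank_2, blank_3, blank_4 in the frame of fixture above 0.043 m and angle between the x axis of each of blank_0, blank_1, blank_2, blank_3, blank_4 and the x axis of fixture, either way round below 0.06 rad and z of blank_0 in the frame of fixture between 0.0135 and 0.0165 m and z of blank_1 in the frame of fixture between 0.0135 and 0.0165 m and z of blank_2 in the frame of fixture between 0.0135 and 0.0165 m and z of blank_3 in the frame of fixture between 0.0135 and 0.0165 m and z of blank_4 in the frame of fixture between 0.0135 and 0.0165 m and y of each of blank_0, blank_1, blank_2, blank_3, blank_4 in the frame of fixture above -0.0295 m and (y of blank_0 in the frame of fixture between 0.0425 and 0.048 m or y of blank_1 in the frame of fixture between 0.0425 and 0.048 m or y of blank_2 in the frame of fixture between 0.0425 and 0.048 m or y of blank_3 in the frame of fixture between 0.0425 and 0.048 m or y of blank_4 in the frame of fixture between 0.0425 and 0.048 m) and (y of blank_0 in the frame of fixture between 0.0245 and 0.03 m or y of blank_1 in the frame of fixture between 0.0245 and 0.03 m or y of blank_2 in the frame of fixture between 0.0245 and 0.03 m or y of blank_3 in the frame of fixture between 0.0245 and 0.03 m or y of blank_4 in the frame of fixture between 0.0245 and 0.03 m) and (y of blank_0 in the frame of fixture between 0.0065 and 0.012 m or y of blank_1 in the frame of fixture between 0.0065 and 0.012 m or y of blank_2 in the frame of fixture between 0.0065 and 0.012 m or y of blank_3 in the frame of fixture between 0.0065 and 0.012 m or y of blank_4 in the frame of fixture between 0.0065 and 0.012 m) and (y of each of blank_0, blank_1, blank_2, blank_3, blank_4 in the frame of fixture above 0.002 m or (y of blank_0 in the frame of fixture between -0.0115 and -0.006 m or y of blank_1 in the frame of fixture between -0.0115 and -0.006 m or y of blank_2 in the frame of fixture between -0.0115 and -0.006 m or y of blank_3 in the frame of fixture between -0.0115 and -0.006 m or y of blank_4 in the frame of fixture between -0.0115 and -0.006 m)) and linear speed of each of blank_0, blank_1, blank_2, blank_3, blank_4 below 0.02 m/s and ((x of bracket in the frame of fixture between -0.0005 and 0.007 m and y of blade_8 in the frame of jaw_face between -0.01 and 0.01 m and z of blade_8 in the frame of fixture below 0.0165 m and angle between the x axis of blade_8 and the x axis of fixture, either way round below 0.06 rad and angle between blade_8's own z axis and vertical below 0.06 rad and x of blade_8 in the frame of fixture above 0.009 m and x of blade_8 in the frame of jaw_face below 0.006 m and distance of each of blade_18, blade_23 from where it was at the start of the episode below 0.012 m and x of blade_13 in the frame of rack between -0.0375 and -0.0255 m and y of blade_13 in the frame of rack between -0.015 and 0.015 m and height (world z) of blade_13 below 0.01 m) or (x of bracket in the frame of fixture between -0.0055 and 0.002 m and y of blade_13 in the frame of jaw_face between -0.01 and 0.01 m and z of blade_13 in the frame of fixture below 0.0165 m and angle between the x axis of blade_13 and the x axis of fixture, either way round below 0.06 rad and angle between blade_13's own z axis and vertical below 0.06 rad and x of blade_13 in the frame of fixture above 0.0065 m and x of blade_13 in the frame of jaw_face below 0.0085 m and distance of each of blade_8, blade_18, blade_23 from where it was at the start of the episode below 0.012 m) or (x of bracket in the frame of fixture between -0.0105 and -0.003 m and y of blade_18 in the frame of jaw_face between -0.01 and 0.01 m and z of blade_18 in the frame of fixture below 0.0165 m and angle between the x axis of blade_18 and the x axis of fixture, either way round below 0.06 rad and angle between blade_18's own z axis and vertical below 0.06 rad and x of blade_18 in the frame of fixture above 0.004 m and x of blade_18 in the frame of jaw_face below 0.011 m and distance of each of blade_8, blade_23 from where it was at the start of the episode below 0.012 m and x of blade_13 in the frame of rack between -0.0375 and -0.0255 m and y of blade_13 in the frame of rack between -0.015 and 0.015 m and height (world z) of blade_13 below 0.01 m) or (x of bracket in the frame of fixture between -0.0155 and -0.008 m and y of blade_23 in the frame of jaw_face between -0.01 and 0.01 m and z of blade_23 in the frame of fixture below 0.0165 m and angle between the x axis of blade_23 and the x axis of fixture, either way round below 0.06 rad and angle between blade_23's own z axis and vertical below 0.06 rad and x of blade_23 in the frame of fixture above 0.0015 m and x of blade_23 in the frame of jaw_face below 0.0135 m and distance of each of blade_8, blade_18 from where it was at the start of the episode below 0.012 m and x of blade_13 in the frame of rack between -0.0375 and -0.0255 m and y of blade_13 in the frame of rack between -0.015 and 0.015 m and height (world z) of blade_13 below 0.01 m))); the robot touches nothing.
It fails at once if the micrometer or the hex key is moved more than 25 mm (distance of any of micrometer, hexkey_8 from where it was at the start of the episode above 0.025 m).
Of blank_0, blank_1, blank_2, blank_3, blank_4 only 3 to 5 are there at a start; the rules pass over those that are not, and their reading is None.
At some moment in a run one of blank_0, blank_1, blank_2, blank_3, blank_4 may be knocked a few centimetres aside while the robot is not near it.
It also fails if it takes over 210 s, if anything falls off the work surface, if the arm or the gripper's body presses on something with over 40 N, if the wrist force passes 120 N, or if a joint passes its speed limit or range.

## Working session

There is one attempt and no reset: what is moved stays moved. The work goes in short steps, Python scripts to look and compute and a tool call to move; the robot and the scene stay as the last step left them, time stands still between calls to the robot, and variables do not carry over. Pictures are saved under pics/ and viewed, at most 14 in all, crops included, and the job is handed in when it is done.

Besides the shell and the picture viewer there is one more tool, called after "Request:" in YAML: its name, and indented under it one key for each argument. arm_command: Moves the arm, as the interface text tells. Shifts and turns lie within -1 to 1; 1 stands for 0.2 m of shift or pi rad of turn. Its arguments: {"type":"object","properties":{"increments":{"type":"array","items":{"type":"array","items":{"type":"number","minimum":-1,"maximum":1}}},"fingers":{"type":"number"},"force":{"type":"number"}},"required":["increments"]}

```bash
mkdir -p pics
python3 - <<'E'
from plant import *
import cv2,numpy as np
np.set_printoptions(precision=4,suppress=True)
for n in ("top","scene"):
    c=read_camera(n); cv2.imwrite(f"pics/{n}0.png",cv2.cvtColor(c["image"],cv2.COLOR_RGB2BGR))
    print(n,c["fx"],c["fy"],c["cx"],c["cy"]);print(c["T"])
s=read_state();print(s)
E
```

```text
top 374.2515968587001 374.2515968587001 317.39051227817924 192.79492055750376
[[ 0.0293 -0.9974  0.0658  0.4407]
 [-0.999  -0.0314 -0.0304  0.0474]
 [ 0.0324 -0.0648 -0.9974  1.2416]
 [ 0.      0.      0.      1.    ]]
scene 368.859421799821 368.859421799821 319.3974094962615 201.6464157444004
[[-0.4484 -0.3999  0.7994 -0.2747]
 [-0.8938  0.2123 -0.3951  0.4305]
 [-0.0117 -0.8916 -0.4526  0.4915]
 [ 0.      0.      0.      1.    ]]
{'t': 0.1, 'q': array([ 1.1546,  0.1311,  1.4891,  0.    ,  1.523 , -0.0854]), 'dq': array([ 0.0003, -0.0017, -0.0009, -0.0011,  0.0003, -0.0001]), 'joint_torque': array([  0.0009, -56.1338, -49.3099,   0.077 ,   0.0291,  -0.0001]), 'tool_pos': array([0.1948, 0.5673, 0.4038]), 'orientation': array([-0.5172, -3.0983,  0.0025]), 'force': array([ 0.2819,  0.5739, -0.1086]), 'wrist_torque': array([ 0.0153, -0.0062, -0.0355]), 'gripper_force': 0.0, 'opening': 0.09326414911706901}
```

View pics/top0.png

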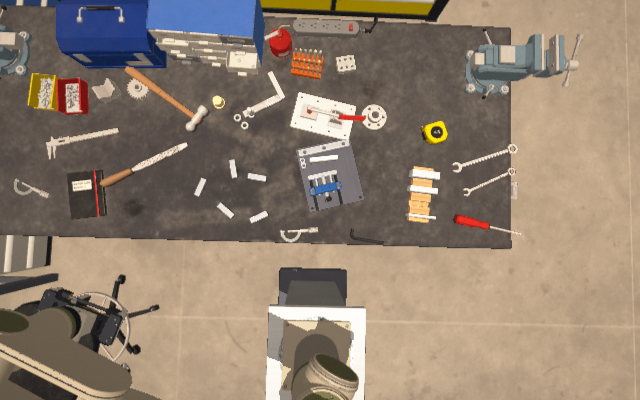

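View pics/scene0.png

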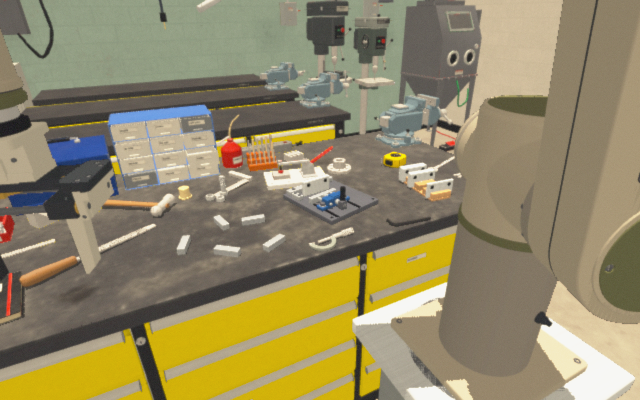

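The top view shows 5 blanks around px (200,187), (233,169), (257,178), (225,211) and (259,217). The fixture is at (330,175), the rack at (422,195), the micrometer at (298,235) and the hex key at (367,237).

```bash
cat > h.py <<'E'
from plant import *
import cv2,numpy as np
from scipy.spatial.transform import Rotation as R
np.set_printoptions(precision=4,suppress=True)
def ray(c,uv,z):
    uv=np.atleast_2d(uv).astype(float)
    d=np.c_[(uv[:,0]-c["cx"])/c["fx"],(uv[:,1]-c["cy"])/c["fy"],np.ones(len(uv))]@c["T"][:3,:3].T
    o=c["T"][:3,3]; return o+d*((z-o[2])/d[:,2])[:,None]
def proj(c,P):
    P=np.atleast_2d(P); q=(P-c["T"][:3,3])@c["T"][:3,:3]
    return np.c_[q[:,0]/q[:,2]*c["fx"]+c["cx"],q[:,1]/q[:,2]*c["fy"]+c["cy"]]
def rects(c,z,mask,amin,amax):
    n=[]
    for k in cv2.findContours(mask,cv2.RETR_EXTERNAL,cv2.CHAIN_APPROX_NONE)[0]:
        if not amin<cv2.contourArea(k)<amax: continue
        p=ray(c,k[:,0,:],z)[:,:2]; (x,y),(w,h),a=cv2.minAreaRect((p*1000).astype(np.float32))
        if w<h: w,h,a=h,w,a+90
        n.append((x,y,w,h,(a+90)%180-90,k[:,0].mean(0)))
    return n
def save(c,n,crop=None,s=1):
    i=cv2.cvtColor(c["image"],cv2.COLOR_RGB2BGR)
    if crop: i=i[crop[1]:crop[3],crop[0]:crop[2]]
    cv2.imwrite("pics/"+n,cv2.resize(i,None,fx=s,fy=s,interpolation=cv2.INTER_CUBIC))
def tool():
    s=read_state(); T=np.eye(4); T[:3,:3]=R.from_rotvec(s["orientation"]).as_matrix(); T[:3,3]=s["tool_pos"]; return T
E
python3 - <<'E'
from h import *
c=read_camera("top"); g=c["image"].min(2)
m=((g>150)*255).astype(np.uint8)
for r in rects(c,.016,m,60,600): print([round(float(v),1) for v in r[:5]],r[5])
print("fixture px", ray(c,[[297,150],[350,140],[363,200],[309,212],[422,195],[298,235],[367,237],[330,187]],.015))
w=read_camera("wrist"); T=tool()
print(T); print(np.linalg.inv(T)@w["T"],w["fx"],w["cx"],w["cy"])
save(c,"topcrop.png",(170,120,470,260),2.6)
E
```

```text
[-82.4, 836.0, 328.3, 18.1, 65.7] [ 47.648 377.699]
[-58.5, 832.6, 341.5, 14.4, 65.6] [ 47.9369 370.1262]
[306.4, 917.2, 97.8, 14.7, -0.3] [ 29.6716 251.2687]
[300.0, 984.5, 113.4, 18.0, -0.0] [  7.725  252.9875]
[383.1, 66.3, 120.7, 37.9, -84.6] [296.6518 232.9911]
[437.9, 199.9, 57.8, 18.9, -61.6] [258.2195 216.7561]
[455.3, 307.6, 57.7, 18.2, 47.0] [225.2424 210.1818]
[544.5, -341.7, 92.1, 20.7, 84.7] [423.7143 189.1905]
[523.4, 770.7, 58.6, 29.8, -80.8] [ 81.3333 184.8039]
[529.7, 393.5, 59.4, 17.5, -23.6] [199.8205 186.3077]
[567.6, 211.2, 58.6, 18.9, 82.3] [256.3023 176.6744]
[571.5, -6.6, 96.0, 38.4, -76.0] [322.7273 176.798 ]
[596.2, -347.8, 92.6, 26.6, 85.2] [425.7231 173.8154]
[578.7, -561.8, 191.4, 26.7, -65.2] [488.52  181.408]
[593.7, 289.7, 59.2, 17.0, 10.6] [232.6429 168.0476]
[637.3, -5.6, 93.6, 16.2, -81.7] [323.2623 157.9672]
[646.8, -532.4, 196.7, 32.4, -73.9] [477.8394 159.781 ]
[693.1, -642.5, 34.2, 30.8, -0.2] [512.6667 148.2963]
[623.8, 528.5, 191.9, 18.9, -62.2] [159.4741 156.3448]
[682.7, 785.6, 234.6, 64.9, -65.1] [ 74.2132 140.1777]
[756.6, 419.3, 92.3, 24.
[... 584 characters left out ...]
8, -0.2] [507.9828  53.5   ]
[1011.5, 500.1, 88.5, 21.3, 88.0] [174.7458  41.7797]
[999.1, 1044.6, 48.2, 38.2, 87.9] [ 6.8163 37.7959]
fixture px [[ 0.6611  0.0815  0.015 ]
 [ 0.7009 -0.0933  0.015 ]
 [ 0.5025 -0.141   0.015 ]
 [ 0.4577  0.0356  0.015 ]
 [ 0.5251 -0.337   0.015 ]
 [ 0.3819  0.0691  0.015 ]
 [ 0.3816 -0.1568  0.015 ]
 [ 0.542  -0.031   0.015 ]]
[[-0.9458  0.3248 -0.0005  0.1948]
 [ 0.3248  0.9458 -0.0011  0.5674]
 [ 0.0001 -0.0012 -1.      0.4041]
 [ 0.      0.      0.      1.    ]]
[[-0.     -0.9669 -0.2552  0.0713]
 [ 1.     -0.0001  0.0003  0.0014]
 [-0.0003 -0.2552  0.9669  0.0207]
 [ 0.      0.      0.      1.    ]] 284.90068608527883 316.25191625553055 198.4011244877481
```

View pics/topcrop.png

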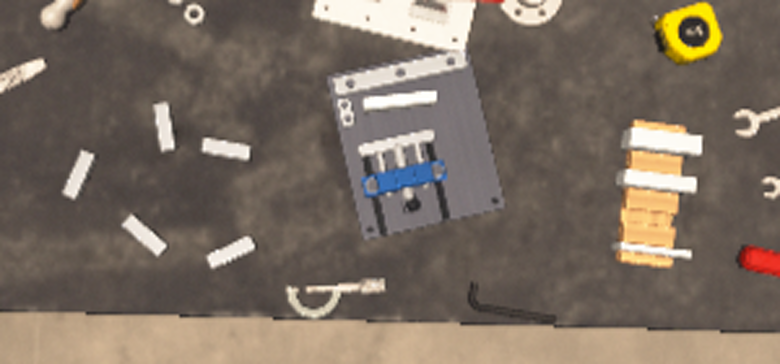

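The crop shows the fixture turned about 13°, with blade_13 standing near the rail. The rack is on the right with its 13 mm slot empty. I'll move over the fixture for a close view.

Request:
arm_command:
  increments:
    - [-0.15, -0.12, 0, 0, 0, 0]
    - [-0.36, -0.28, 0.05, 0, 0, 0]
    - [-0.56, -0.44, 0.1, 0, 0, 0]
    - [-0.76, -0.6, 0.12, 0, 0, 0]
    - [-0.95, -0.74, 0.12, 0, 0, 0]

```text
t: 0.82
tool_pos: [0.3269, 0.3641, 0.3801]
orientation: [-0.517, -3.098, 0.001]
force: [0.8, 1.2, -0.0]
opening: 0.0929
gripper_force: 0.0
```

Request:
arm_command:
  increments:
    - [-0.2, -0.16, 0.02, 0, 0, -0.05]
    - [-0.4, -0.32, 0.05, 0, 0, -0.1]
    - [-0.6, -0.48, 0.1, 0, 0, -0.15]
    - [-0.8, -0.62, 0.12, 0, 0, -0.2]
    - [-0.9, -0.7, 0.13, 0, 0, -0.25]

```text
t: 1.45
tool_pos: [0.4521, 0.1729, 0.3543]
orientation: [0.713, -3.059, 0.001]
force: [0.4, 0.3, -0.7]
opening: 0.093
gripper_force: 0.0
```

Run:
```python
from h import *
T=tool(); print(T)
print("angle y",np.degrees(np.arctan2(T[1,1],T[0,1])), "d tool", T[:3,:3].T@(np.array([.57,-.01,.33])-T[:3,3])/.2)
```

```text
[[-0.897  -0.442  -0.0003  0.4521]
 [-0.442   0.897  -0.0005  0.1729]
 [ 0.0004 -0.0003 -1.      0.3543]
 [ 0.      0.      0.      1.    ]]
angle y 116.22903811684876 d tool [-0.1246 -1.0805  0.1218]
```

Request:
arm_command:
  increments:
    - [-0.02, -0.22, 0.02, 0, 0, 0.055]
    - [-0.05, -0.44, 0.05, 0, 0, 0.11]
    - [-0.08, -0.66, 0.08, 0, 0, 0.165]
    - [-0.11, -0.86, 0.1, 0, 0, 0.22]
    - [-0.125, -1.0, 0.12, 0, 0, 0.275]

```text
t: 2.08
tool_pos: [0.5622, 0.0046, 0.3303]
orientation: [-0.649, -3.074, 0.0]
force: [-0.6, -0.4, 0.1]
opening: 0.0929
gripper_force: 0.0
```

Request:
arm_command:
  increments:
    - [0, 0, 0, 0, 0, 0.055]
    - [0, 0, 0, 0, 0, 0.11]
    - [0, 0, 0, 0, 0, 0.165]
    - [0, 0, 0, 0, 0, 0.22]
    - [0, 0, 0, 0, 0, 0.275]

```text
t: 2.7
tool_pos: [0.5614, 0.0062, 0.3305]
orientation: [-1.875, -2.52, 0.0]
force: [0.4, 0.0, 0.6]
opening: 0.0926
gripper_force: 0.0
```

Request:
arm_command:
  increments:
    - [0, 0, 0, 0, 0, 0.025]
    - [0, 0, 0, 0, 0, 0.025]
    - [0, 0, 0, 0, 0, 0.025]
    - [0, 0, 0, 0, 0, 0.025]
    - [0, 0, 0, 0, 0, 0.025]

```text
t: 3.32
tool_pos: [0.5615, 0.0062, 0.3307]
orientation: [-1.965, -2.451, 0.0]
force: [0.1, 0.2, -0.0]
opening: 0.093
gripper_force: 0.0
```

Run:
```python
from h import *
T=tool(); print(T)
c=read_camera("wrist"); save(c,"w1.png",None,1.25); np.save("w1T",c["T"])
```

```text
[[-0.2178  0.976  -0.      0.5615]
 [ 0.976   0.2178 -0.      0.0062]
 [-0.     -0.     -1.      0.3307]
 [ 0.      0.      0.      1.    ]]
```

View pics/w1.png

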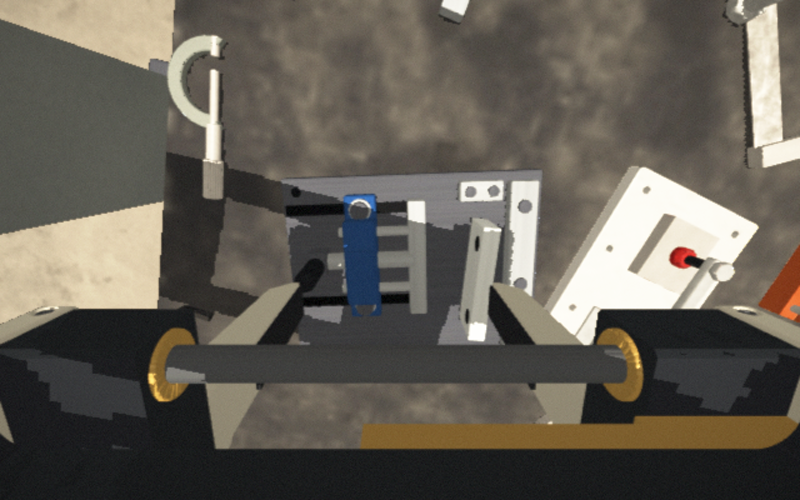

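Wrist view: the bracket is blue at (362,255), the jaw at (417,255), the rail at (522,235) and blade_13 at (480,280), slightly turned. The gripper hides the near half, so I'll shift sideways to clear it.

Request:
arm_command:
  increments:
    - [-0.1, 0, 0, 0, 0, 0]
    - [-0.25, 0, 0, 0, 0, 0]
    - [-0.4, 0, 0, 0, 0, 0]
    - [-0.5, 0, 0, 0, 0, 0]
    - [-0.5, 0, 0, 0, 0, 0]

```text
t: 4.0
tool_pos: [0.5834, -0.0931, 0.3306]
orientation: [1.968, 2.449, -0.0]
force: [-0.9, 0.5, -0.6]
opening: 0.0929
gripper_force: 0.0
```

Run:
```python
from h import *
import pickle
c=read_camera("wrist"); save(c,"w2.png",(180,10,500,250),2.5); pickle.dump(c,open("w2.pkl","wb"))
```

```text
(no output)
```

View pics/w2.png

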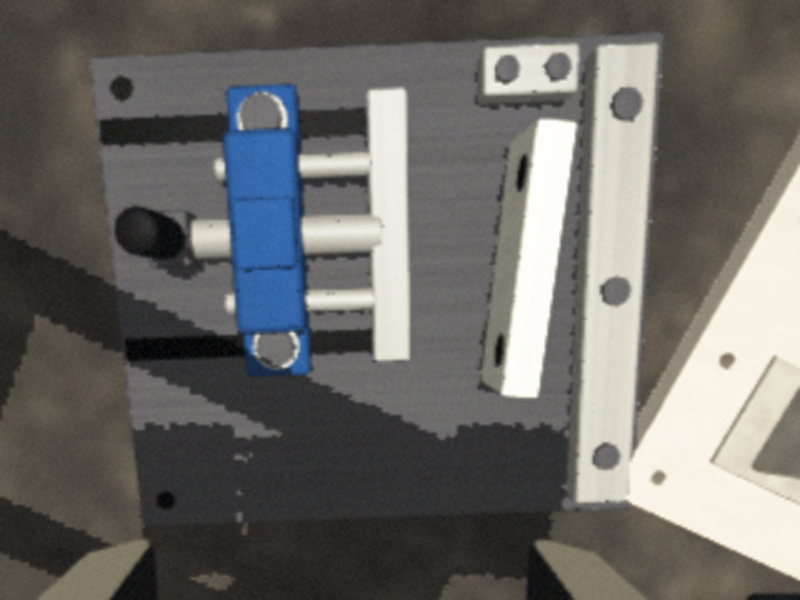

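The view is clear: plate corners at (93,58), (661,36) and (145,523), rail edge (597,43)–(577,500), jaw front edge (404,90)–(409,358), blade top corners (540,120), (577,122), (541,397) and (502,393), handle top (138,230).

```bash
cat > fx.py <<'E'
from h import *
import pickle
from scipy.optimize import least_squares
c=pickle.load(open("w2.pkl","rb"))
P=lambda L,z:ray(c,np.array(L)/2.5+[180,10],z)[:,:2]*1000
obs=np.r_[P([[93,58],[145,523]],15),P([[597,43],[577,500]],29)]
mod=np.array([[-110,77],[-110,-108],[75,70],[75,-100]])
rt=lambda a:np.array([[np.cos(a),-np.sin(a)],[np.sin(a),np.cos(a)]])
r=least_squares(lambda p:(mod@rt(p[2]).T+p[:2]-obs).ravel(),[570,-10,.22])
fx=r.x
inv=lambda q:(q-fx[:2])@rt(fx[2])
if __name__=="__main__":
    print("fixture",fx,np.degrees(fx[2]),"res",r.fun)
    print("jaw front edge",inv(P([[404,90],[409,358]],34)),"jaw back", inv(P([[368,90],[374,360]],34)))
    print("bracket block edges",inv(P([[228,88],[310,372]],46)),inv(P([[236,195],[296,195],[238,268],[300,268]],46)))
    print("stop",inv(P([[483,48],[578,45]],29)))
    b=P([[540,120],[577,122],[541,397],[502,393]],61); print("blade",b.mean(0),inv(b), inv(b).mean(0))
    print("handle",inv(P([[138,230]],81)),P([[138,230]],81))
E
python3 fx.py
python3 - <<'E'
from h import *
T=tool(); print(T)
c=read_camera("top"); import pickle; pickle.dump(c,open("t1.pkl","wb"))
E
```

```text
fixture [-1145.9338  -895.1476   103.9375] 5955.179807996521 res [-6931.1057  2029.6521 -4710.4392 -6581.7227  5433.6284  9173.6958
  9799.4712 -7281.0551]
jaw front edge [[ 1209.6082  7471.9154]
 [ 1152.1293 -3943.1077]] jaw back [[ -331.8511  7546.4845]
 [ -492.6641 -3957.056 ]]
bracket block edges [[-7900.2974 10872.8681]
 [-4116.2462 -5791.2398]] [[-7935.8702  5034.3374]
 [-4328.5078  4859.9302]
 [-8174.7765   814.385 ]
 [-4353.4388   629.7116]]
stop [[3627.5572 7537.9633]
 [7041.1983 7469.4135]]
blade [-14970.1813  -4956.8691] [[ 14226.449   11142.7867]
 [ 17113.3667  10860.1522]
 [ 14813.0661 -10654.5582]
 [ 11468.9639 -10147.8331]] [14405.4614   300.1369]
handle [[-23405.344    6179.1096]] [[23060.7646  -729.9932]]
[[-0.2158  0.9764 -0.0003  0.5833]
 [ 0.9764  0.2158  0.0004 -0.092 ]
 [ 0.0005 -0.0002 -1.      0.3306]
 [ 0.      0.      0.      1.    ]]
```

z was passed in mm instead of m; fixing the units.

```bash
sed -i 's/\[180,10\],z)/[180,10],z\/1000)/' fx.py; python3 fx.py
```

```text
fixture [584.9577  -8.9473   0.2564] 14.688830717467535 res [-1.7146  0.9612 -0.389  -1.4094  1.1052  1.0288  0.9984 -0.5806]
jaw front edge [[  5.0258  55.8083]
 [  5.3564 -37.7454]] jaw back [[ -7.6122  56.3112]
 [ -8.1222 -37.9752]]
bracket block edges [[-55.1056  55.9565]
 [-32.4074 -40.179 ]] [[-55.0221  22.2065]
 [-34.1619  21.377 ]
 [-56.194   -2.1978]
 [-34.0965  -3.076 ]]
stop [[33.5584 69.3052]
 [67.0105 68.9202]]
blade [631.8666  -2.2827] [[ 45.9495  39.0492]
 [ 57.8087  37.9907]
 [ 49.124  -50.3968]
 [ 35.3803 -48.4346]] [47.0656 -5.4479]
handle [[-81.033    9.2702]] [[504.2225 -20.5276]]
```

```bash
cat >> h.py <<'E'
def plan(wps,T=None):
    """wps: (x,y,z) grasp point mm, angle of tool y deg -> shift/turn units for each leg from the one before"""
    T=tool() if T is None else T
    p=T[:3,3].copy(); a=np.degrees(np.arctan2(T[1,1],T[0,1]))
    tilt=np.degrees(np.arccos(-T[2,2])); print("now grasp",(p-[0,0,.167])*1000,"ang %.2f tilt %.2f"%(a,tilt))
    for w in wps:
        q=np.array(w[:3])/1000+[0,0,.167]; r=np.radians(a)
        d=q-p; ty=np.array([np.cos(r),np.sin(r)]); tx=np.array([-np.sin(r),np.cos(r)])
        t=-(w[3]-a); 
        print("to",np.round(w,1),"-> %.3f %.3f %.3f turn %.4f"%(d[:2]@tx/.2,d[:2]@ty/.2,-d[2]/.2,t/180))
        p,a=q,w[3]
def F(x,y,z,da=0):
    """fixture mm (z world) -> world waypoint"""
    f=np.load("fx.npy"); c,s=np.cos(f[2]),np.sin(f[2])
    return (f[0]+c*x-s*y,f[1]+s*x+c*y,z,np.degrees(f[2])+da)
E
python3 - <<'E'
from fx import *
np.save("fx.npy",fx)
plan([F(-82,9.7,150),F(-82,9.7,71)])
E
```

```text
now grasp [583.1907 -91.3252 163.5884] ang 12.52 tilt 0.03
to [503.2 -20.4 150.   14.7] -> 0.433 -0.314 0.068 turn -0.0121
to [503.2 -20.4  71.   14.7] -> 0.000 0.000 0.395 turn -0.0000
```

Request:
arm_command:
  increments:
    - [0.12, -0.08, 0.02, 0, 0, -0.004]
    - [0.25, -0.18, 0.04, 0, 0, -0.008]
    - [0.36, -0.27, 0.06, 0, 0, -0.012]
    - [0.433, -0.314, 0.068, 0, 0, -0.012]
    - [0.433, -0.314, 0.068, 0, 0, -0.012]
  fingers: -1

```text
t: 4.72
tool_pos: [0.5028, -0.0194, 0.3173]
orientation: [1.917, 2.489, 0.0]
force: [0.4, -0.0, -0.1]
opening: 0.0928
gripper_force: 0.0
```

Request:
arm_command:
  increments:
    - [0, 0, 0.1, 0, 0, 0]
    - [0, 0, 0.22, 0, 0, 0]
    - [0, 0, 0.33, 0, 0, 0]
    - [0, 0, 0.39, 0, 0, 0]
    - [0, 0, 0.395, 0, 0, 0]

```text
t: 5.35
tool_pos: [0.5032, -0.0207, 0.2375]
orientation: [-1.918, -2.486, 0.001]
force: [0.7, -0.1, -0.6]
opening: 0.0931
gripper_force: 0.0
```

Request:
arm_command:
  increments:
    - [0, 0, 0, 0, 0, 0]
    - [0, 0, 0, 0, 0, 0]
    - [0, 0, 0, 0, 0, 0]
    - [0, 0, 0, 0, 0, 0]
    - [0, 0, 0, 0, 0, 0]
  fingers: 1
  force: 20

```text
t: 5.98
tool_pos: [0.5032, -0.0205, 0.2383]
orientation: [1.919, 2.487, 0.0]
force: [-0.3, 0.0, 1.1]
opening: 0.0475
gripper_force: 0.0
```

Request:
arm_command:
  increments:
    - [0, -0.005, 0, 0, 0, 0]
    - [0, -0.01, 0, 0, 0, 0]
    - [0, -0.015, 0, 0, 0, 0]
    - [0, -0.02, 0, 0, 0, 0]
    - [0, -0.025, 0, 0, 0, 0]

```text
t: 6.6
tool_pos: [0.4986, -0.0217, 0.2382]
orientation: [1.918, 2.487, 0.002]
force: [4.5, 1.3, -4.5]
opening: 0.0144
gripper_force: 20.0
```

Request:
arm_command:
  increments:
    - [0, -0.005, 0, 0, 0, 0]
    - [0, -0.01, 0, 0, 0, 0]
    - [0, -0.015, 0, 0, 0, 0]
    - [0, -0.018, 0, 0, 0, 0]
    - [0, -0.018, 0, 0, 0, 0]

```text
t: 7.22
tool_pos: [0.4951, -0.0226, 0.2382]
orientation: [1.918, 2.487, 0.001]
force: [4.8, 1.5, -4.2]
opening: 0.0144
gripper_force: 20.0
```

Request:
arm_command:
  increments:
    - [0, -0.005, 0, 0, 0, 0]
    - [0, -0.01, 0, 0, 0, 0]
    - [0, -0.01, 0, 0, 0, 0]
    - [0, -0.01, 0, 0, 0, 0]
    - [0, -0.01, 0, 0, 0, 0]

```text
t: 7.85
tool_pos: [0.4933, -0.0231, 0.2382]
orientation: [1.918, 2.487, 0.002]
force: [6.3, 0.4, -5.1]
opening: 0.0146
gripper_force: 20.0
```

Request:
arm_command:
  increments:
    - [0, -0.005, 0, 0, 0, 0]
    - [0, -0.01, 0, 0, 0, 0]
    - [0, -0.01, 0, 0, 0, 0]
    - [0, -0.01, 0, 0, 0, 0]
    - [0, -0.01, 0, 0, 0, 0]

```text
t: 8.48
tool_pos: [0.4925, -0.0232, 0.2383]
orientation: [1.916, 2.484, 0.007]
force: [18.0, 4.3, -16.1]
opening: 0.0144
gripper_force: 20.0
```

Request:
arm_command:
  increments:
    - [0, -0.005, 0, 0, 0, 0]
    - [0, -0.005, 0, 0, 0, 0]
    - [0, -0.005, 0, 0, 0, 0]
    - [0, -0.005, 0, 0, 0, 0]
    - [0, -0.005, 0, 0, 0, 0]

```text
t: 9.1
tool_pos: [0.4921, -0.0233, 0.2383]
orientation: [1.915, 2.483, 0.009]
force: [24.4, 5.8, -20.1]
opening: 0.0147
gripper_force: 20.0
```

Request:
arm_command:
  increments:
    - [0, 0.005, 0, 0, 0, 0]
    - [0, 0.005, 0, 0, 0, 0]
    - [0, 0.005, 0, 0, 0, 0]
    - [0, 0.005, 0, 0, 0, 0]
    - [0, 0.005, 0, 0, 0, 0]
  fingers: -1

```text
t: 9.72
tool_pos: [0.4909, -0.0238, 0.2382]
orientation: [-1.919, -2.487, 0.0]
force: [-0.4, -1.1, 0.2]
opening: 0.0601
gripper_force: 0.0
```

Request:
arm_command:
  increments:
    - [0, 0, 0, 0, 0, 0]
    - [0, 0, -0.05, 0, 0, 0]
    - [0, 0, -0.2, 0, 0, 0]
    - [-0.1, 0.15, -0.35, 0, 0, 0]
    - [-0.2, 0.2, -0.45, 0, 0, 0]

```text
t: 10.35
tool_pos: [0.5412, -0.0524, 0.331]
orientation: [1.916, 2.486, 0.003]
force: [-0.4, 0.3, -0.4]
opening: 0.0929
gripper_force: 0.0
```

Request:
arm_command:
  increments:
    - [-0.1, 0.05, 0, 0, 0, 0]
    - [-0.2, 0.1, 0, 0, 0, 0]
    - [-0.3, 0.15, 0, 0, 0, 0]
    - [-0.3, 0.15, 0, 0, 0, 0]
    - [-0.3, 0.15, 0, 0, 0, 0]

```text
t: 10.98
tool_pos: [0.5838, -0.1023, 0.3283]
orientation: [-1.919, -2.487, -0.0]
force: [0.7, -0.4, -0.0]
opening: 0.0928
gripper_force: 0.0
```

Run:
```python
from h import *
import pickle
c=read_camera("wrist"); save(c,"w3.png",(180,10,500,250),2.5); pickle.dump(c,open("w3.pkl","wb"))
```

```text
(no output)
```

View pics/w3.png

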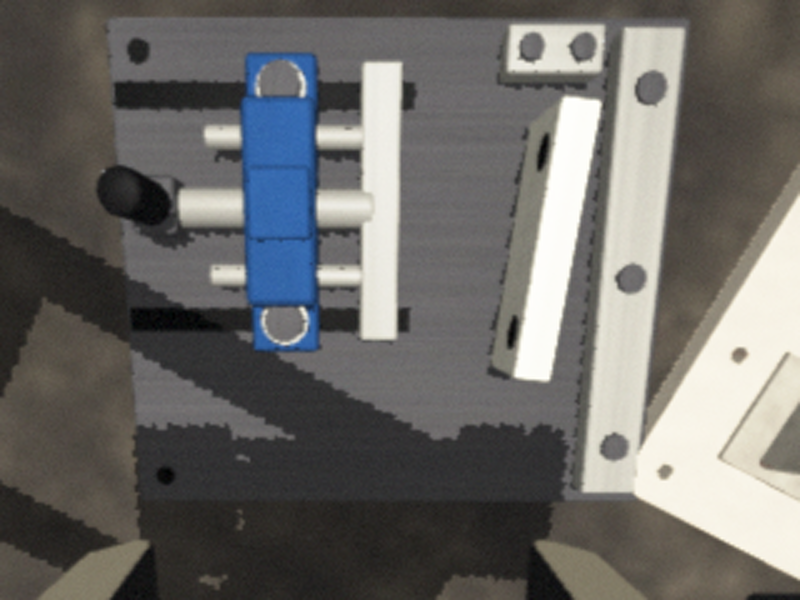

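The clamp is now drawn back: jaw front edge (402,62)–(397,339), rail edge (622,27)–(582,490), blade top (563,97), (601,99), (549,381) and (513,377).

```bash
cat > fx2.py <<'E'
from h import *
import pickle
from scipy.optimize import least_squares
c=pickle.load(open("w3.pkl","rb"))
P=lambda L,z:ray(c,np.array(L)/2.5+[180,10],z/1000)[:,:2]*1000
obs=np.r_[P([[108,18],[138,500]],15),P([[622,27],[582,490],[508,25],[606,25]],29)]
mod=np.array([[-110,77],[-110,-108],[75,70],[75,-100],[35,69.5],[69,69.5]])
rt=lambda a:np.array([[np.cos(a),-np.sin(a)],[np.sin(a),np.cos(a)]])
sol=least_squares(lambda p:(mod@rt(p[2]).T+p[:2]-obs).ravel(),[570,-10,.22])
fx=sol.x
inv=lambda q:(q-fx[:2])@rt(fx[2])
if __name__=="__main__":
    print("fixture",fx,np.degrees(fx[2]),"res",sol.fun)
    print("old",np.load("fx.npy"))
    print("jaw",inv(P([[402,62],[397,339],[363,62],[360,339]],34)))
    b=P([[563,97],[601,99],[549,381],[513,377]],61); print("blade",b.mean(0),inv(b), inv(b).mean(0))
    print("handle",inv(P([[121,190]],81)))
    print("rail",inv(P([[622,27],[582,490]],29)))
    np.save("fx.npy",(np.load("fx.npy")+fx)/2)
E
python3 fx2.py
python3 - <<'E'
from h import *
# rack from top: blade tops z=.052 and rack wood mask at z=.024
import pickle
c=pickle.load(open("t1.pkl","rb"))
i=c["image"]; h=cv2.cvtColor(i,cv2.COLOR_RGB2HSV)
sub=np.zeros(i.shape[:2],np.uint8); sub[155:230,395:450]=1
m=(((i.min(2)>150))*255).astype(np.uint8)*sub
for r in rects(c,.052,m,40,600): print("blade",[round(float(v),1) for v in r[:5]],r[5])
w=((h[...,0]<25)&(h[...,1]>70)&(h[...,2]>120)).astype(np.uint8)*255*sub
p=cv2.findNonZero(w)[:,0]; q=ray(c,p,.024)[:,:2]*1000
print("rack",cv2.minAreaRect(q.astype(np.float32)))
plan([(540,-340-75,163,90)])
E
```

```text
fixture [583.9125  -9.6271   0.2555] 14.639204951636378 res [-1.9264  0.5006  0.5423 -0.4104  0.4099  1.1657  0.282  -1.2928  0.367
  0.0422  0.3252 -0.0052]
old [584.9577  -8.9473   0.2564]
jaw [[ -2.3183  56.6128]
 [ -2.0384 -37.7045]
 [-15.7865  56.5987]
 [-16.0634 -37.7206]]
blade [631.2072  -2.5038] [[ 46.5196  39.473 ]
 [ 58.5352  38.9134]
 [ 48.8773 -50.0006]
 [ 36.3066 -48.6289]] [47.5597 -5.0607]
handle [[-88.9747   9.5207]]
rail [[ 74.3088  68.9757]
 [ 75.0539 -98.6779]]
blade [455.5, -324.6, 88.0, 9.9, 84.6] [421.9821 215.8036]
blade [522.2, -320.7, 247.0, 101.3, -11.6] [415.3333 188.0969]
blade [533.9, -258.6, 241.5, 12.3, -11.7] [401.6309 190.7651]
rack ((534.078857421875, -307.90167236328125), (245.03768920898438, 126.66413116455078), 0.9037531018257141)
now grasp [ 583.6583 -102.0901  161.2652] ang 14.73 tilt 0.02
to [ 540 -415  163   90] -> -1.458 -0.609 -0.009 turn -0.4182
```

Jaw face is at about x = -2.2, so the gap is about 17–18 mm and blade_13 is the right one. It still has to go to the rack first.

Run:
```python
from h import *
plan([(631.5,-2.4,140,8.25),(631.5,-2.4,56,8.25),(631.5,-2.4,150,8.25),(540,-435,165,-5.2)])
```

```text
now grasp [ 583.6583 -102.0901  161.2652] ang 14.73 tilt 0.02
to [631.5  -2.4 140.    8.2] -> 0.421 0.358 0.106 turn 0.0360
to [631.5  -2.4  56.    8.2] -> 0.000 0.000 0.420 turn -0.0000
to [631.5  -2.4 150.    8.2] -> 0.000 0.000 -0.470 turn -0.0000
to [ 540.  -435.   165.    -5.2] -> -2.075 -0.763 -0.075 turn 0.0747
```

Request:
arm_command:
  increments:
    - [0.12, 0.1, 0.03, 0, 0, 0.012]
    - [0.25, 0.21, 0.06, 0, 0, 0.024]
    - [0.37, 0.31, 0.1, 0, 0, 0.036]
    - [0.421, 0.358, 0.106, 0, 0, 0.036]
    - [0.421, 0.358, 0.106, 0, 0, 0.036]
  fingers: 0

```text
t: 11.65
tool_pos: [0.6319, -0.0023, 0.3071]
orientation: [-2.053, -2.378, 0.0]
force: [-0.8, -0.4, -0.2]
opening: 0.0485
gripper_force: 0.0
```

Request:
arm_command:
  increments:
    - [0, 0, 0.12, 0, 0, 0]
    - [0, 0, 0.26, 0, 0, 0]
    - [0, 0, 0.38, 0, 0, 0]
    - [0, 0, 0.42, 0, 0, 0]
    - [0, 0, 0.42, 0, 0, 0]

```text
t: 12.28
tool_pos: [0.6317, -0.0038, 0.2231]
orientation: [-2.057, -2.374, 0.001]
force: [-0.9, 0.4, 0.0]
opening: 0.0466
gripper_force: 0.0
```

Request:
arm_command:
  increments:
    - [0, 0, 0, 0, 0, 0]
    - [0, 0, 0, 0, 0, 0]
    - [0, 0, 0, 0, 0, 0]
    - [0, 0, 0, 0, 0, 0]
    - [0, 0, 0, 0, 0, 0]
  fingers: 1
  force: 40

```text
t: 12.9
tool_pos: [0.6321, -0.003, 0.2232]
orientation: [2.056, 2.375, 0.0]
force: [0.2, 0.8, 3.4]
opening: 0.0127
gripper_force: 40.0
```

Request:
arm_command:
  increments:
    - [0, 0, -0.03, 0, 0, 0]
    - [0, 0, -0.15, 0, 0, 0]
    - [0, 0, -0.3, 0, 0, 0]
    - [0, 0, -0.42, 0, 0, 0]
    - [0, 0, -0.47, 0, 0, 0]

```text
t: 13.52
tool_pos: [0.6324, -0.0031, 0.3189]
orientation: [2.055, 2.374, 0.002]
force: [0.8, -1.0, -1.9]
opening: 0.0126
gripper_force: 40.0
```

Request:
arm_command:
  increments:
    - [-0.2, -0.08, 0, 0, 0, 0]
    - [-0.42, -0.16, -0.02, 0, 0, 0]
    - [-0.64, -0.24, -0.03, 0, 0, 0]
    - [-0.86, -0.32, -0.04, 0, 0, 0]
    - [-1.0, -0.38, -0.05, 0, 0, 0]

```text
t: 14.15
tool_pos: [0.5844, -0.2138, 0.326]
orientation: [-2.057, -2.373, 0.001]
force: [0.1, 0.2, -1.4]
opening: 0.0128
gripper_force: 40.0
```

Request:
arm_command:
  increments:
    - [-0.2, -0.08, 0, 0, 0, 0.02]
    - [-0.42, -0.16, 0, 0, 0, 0.035]
    - [-0.64, -0.24, -0.02, 0, 0, 0.05]
    - [-0.86, -0.32, -0.02, 0, 0, 0.065]
    - [-1.0, -0.38, -0.03, 0, 0, 0.075]

```text
t: 14.78
tool_pos: [0.5376, -0.4226, 0.3315]
orientation: [-2.323, -2.113, 0.001]
force: [0.1, 0.0, -0.9]
opening: 0.0124
gripper_force: 40.0
```

Request:
arm_command:
  increments:
    - [0, 0, 0, 0, 0, 0]
    - [0, 0, 0, 0, 0, 0]
    - [0, 0, 0, 0, 0, 0]
    - [0, 0, 0, 0, 0, 0]
    - [0, 0, 0, 0, 0, 0]

```text
t: 15.4
tool_pos: [0.539, -0.4201, 0.333]
orientation: [2.32, 2.118, 0.0]
force: [0.8, 0.3, -0.9]
opening: 0.0127
gripper_force: 40.0
```

Run:
```python
from h import *
import pickle
print(tool()[:3,3])
c=read_camera("wrist"); save(c,"w4.png",(160,0,480,240),2.5); pickle.dump(c,open("w4.pkl","wb"))
```

```text
[ 0.539  -0.4201  0.333 ]
```

View pics/w4.png

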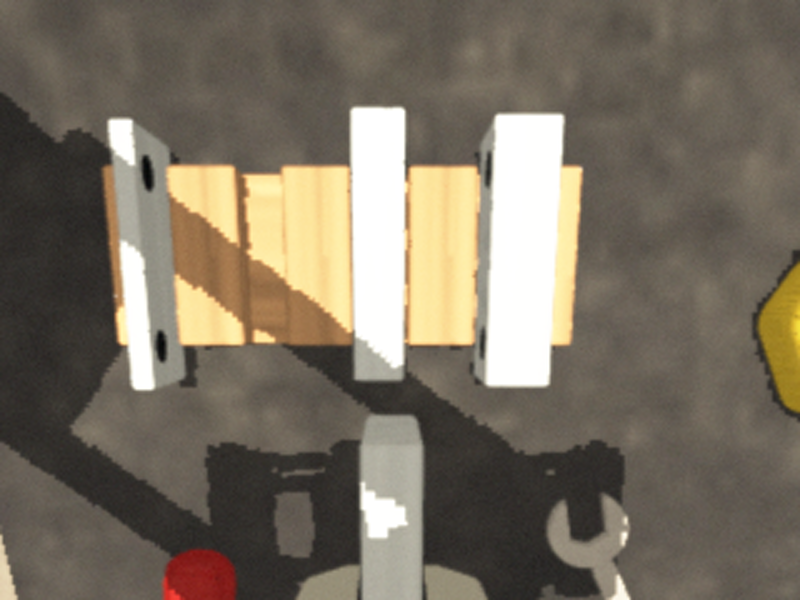

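The rack outline is at (103,166), (583,166), (572,346) and (118,346). The empty 13 mm slot runs from (240–281,165) to (247–285,345). The blade is held fine.

Run:
```python
from h import *
import pickle
c=pickle.load(open("w4.pkl","rb"))
P=lambda L,z:ray(c,np.array(L)/2.5+[160,0],z/1000)[:,:2]*1000
o=P([[103,166],[583,166],[572,346],[118,346]],24)
print(o,np.linalg.norm(o[0]-o[1]),np.linalg.norm(o[3]-o[2]),np.linalg.norm(o[0]-o[3]))
ctr=o.mean(0); ax=(o[1]+o[2]-o[0]-o[3]); a=np.arctan2(ax[1],ax[0]); R2=np.array([[np.cos(a),-np.sin(a)],[np.sin(a),np.cos(a)]])
print("rack",ctr,np.degrees(a))
f=lambda q:(q-ctr)@R2
print("slot edges rackframe",f(P([[240,166],[281,166],[247,345],[285,345]],24)))
print("b8,18,23",*[f(P(L,52)).mean(0) for L in ([[108,119],[132,119],[132,388],[154,387]],[[351,108],[406,108],[355,380],[404,380]],[[496,115],[564,115],[486,385],[550,385]])])
for sx in (-31.5,): 
    t=ctr+R2@np.array([sx,0]); print("slot13",t)
    plan([(t[0],t[1],130,np.degrees(a)),(t[0],t[1],60,np.degrees(a)),(t[0],t[1],48,np.degrees(a))])
np.save("rack.npy",[*ctr,a])
```

```text
[[ 443.052  -287.2908]
 [ 621.5109 -303.6041]
 [ 615.6895 -369.1837]
 [ 436.2346 -352.7876]] 179.2029743562964 180.2023397094394 65.85059250249446
rack [ 529.1218 -328.2166] -5.221694345099871
slot edges rackframe [[-38.2852  32.9215]
 [-22.9777  32.9212]
 [-39.0381 -32.5328]
 [-23.9597 -32.5324]]
b8,18,23 [-71.9974  -1.9878] [13.9329  1.0155] [64.199  -0.9345]
slot13 [ 497.7525 -325.3498]
now grasp [ 538.9686 -420.2208  166.0484] ang -5.23 tilt 0.01
to [ 497.8 -325.3  130.    -5.2] -> 0.454 -0.248 0.180 turn -0.0001
to [ 497.8 -325.3   60.    -5.2] -> 0.000 0.000 0.350 turn -0.0000
to [ 497.8 -325.3   48.    -5.2] -> 0.000 0.000 0.060 turn -0.0000
```

Request:
arm_command:
  increments:
    - [0.12, -0.07, 0.03, 0, 0, 0]
    - [0.26, -0.14, 0.08, 0, 0, 0]
    - [0.38, -0.21, 0.14, 0, 0, 0]
    - [0.45, -0.247, 0.18, 0, 0, 0]
    - [0.454, -0.248, 0.18, 0, 0, 0]

```text
t: 16.08
tool_pos: [0.4973, -0.3247, 0.2963]
orientation: [-2.319, -2.117, 0.0]
force: [-0.0, -1.4, -1.6]
opening: 0.0127
gripper_force: 40.0
```

Request:
arm_command:
  increments:
    - [0, 0, 0.08, 0, 0, 0]
    - [0, 0, 0.2, 0, 0, 0]
    - [0, 0, 0.27, 0, 0, 0]
    - [0, 0, 0.3, 0, 0, 0]
    - [0, 0, 0.3, 0, 0, 0]

```text
t: 16.7
tool_pos: [0.4977, -0.3259, 0.2366]
orientation: [-2.321, -2.116, 0.0]
force: [0.9, 0.5, -0.7]
opening: 0.0127
gripper_force: 40.0
```

Request:
arm_command:
  increments:
    - [0, 0, 0.02, 0, 0, 0]
    - [0, 0, 0.04, 0, 0, 0]
    - [0, 0, 0.06, 0, 0, 0]
    - [0, 0, 0.08, 0, 0, 0]
    - [0, 0, 0.08, 0, 0, 0]

```text
t: 17.32
tool_pos: [0.4975, -0.3255, 0.2204]
orientation: [-2.321, -2.116, 0.0]
force: [-1.1, 0.1, -1.3]
opening: 0.013
gripper_force: 40.0
```

Request:
arm_command:
  increments:
    - [0, 0, 0.01, 0, 0, 0]
    - [0, 0, 0.02, 0, 0, 0]
    - [0, 0, 0.029, 0, 0, 0]
    - [0, 0, 0.029, 0, 0, 0]
    - [0, 0, 0.029, 0, 0, 0]

```text
t: 17.95
tool_pos: [0.4977, -0.3257, 0.2152]
orientation: [2.321, 2.117, 0.0]
force: [-0.6, -0.4, -0.9]
opening: 0.0125
gripper_force: 40.0
```

Request:
arm_command:
  increments:
    - [0, 0, 0, 0, 0, 0]
    - [0, 0, 0, 0, 0, 0]
    - [0, 0, 0, 0, 0, 0]
    - [0, 0, 0, 0, 0, 0]
    - [0, 0, 0, 0, 0, 0]
  fingers: 0.5

```text
t: 18.58
tool_pos: [0.4977, -0.3257, 0.2152]
orientation: [2.321, 2.117, -0.0]
force: [0.9, -0.1, -0.4]
opening: 0.0233
gripper_force: 0.0
```

Request:
arm_command:
  increments:
    - [0, 0, -0.03, 0, 0, 0]
    - [0, 0, -0.12, 0, 0, 0]
    - [0, 0, -0.24, 0, 0, 0]
    - [0, 0, -0.36, 0, 0, 0]
    - [0, 0, -0.45, 0, 0, 0]

```text
t: 19.2
tool_pos: [0.498, -0.326, 0.308]
orientation: [2.319, 2.115, 0.001]
force: [0.0, 0.4, 0.3]
opening: 0.0232
gripper_force: 0.0
```

```bash
cat > bl.py <<'E'
from h import *
def blanks():
    c=read_camera("top"); m=((c["image"].min(2)>150)*255).astype(np.uint8); m[:,290:]=0; m[:150]=0
    out=[]
    for r in rects(c,.016,m,60,250):
        if 50<r[2]<66 and 14<r[3]<23: out.append(r[:5])
    return out
if __name__=="__main__":
    for b in blanks(): print(np.round(b,1))
E
python3 bl.py
python3 - <<'E'
from h import *
c=read_camera("wrist"); save(c,"w5.png",None,1)
plan([(443.6,202,150,28.4)])
E
```

```text
[437.9 199.9  57.8  18.9 -61.6]
[455.3 307.6  57.7  18.2  47. ]
[529.7 393.5  59.4  17.5 -23.6]
now grasp [ 498.5311 -326.3311  141.8115] ang -5.27 tilt 0.31
to [443.6 202.  150.   28.4] -> 2.605 -0.516 -0.041 turn -0.1871
```

View pics/w5.png

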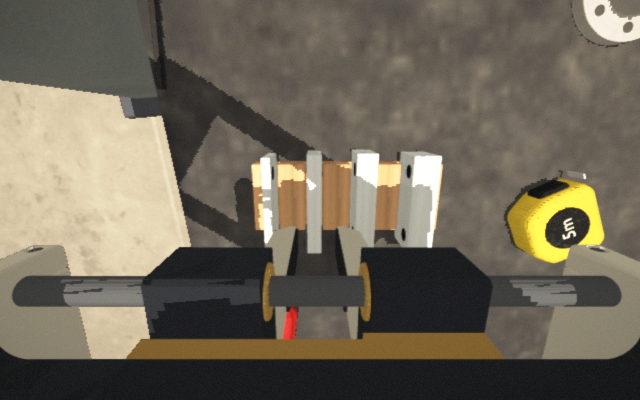

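Blade_13 is down in its slot at (315,200), in line with the others. Now the first blank, A at (438,200).

Request:
arm_command:
  increments:
    - [0.15, -0.03, 0, 0, 0, 0]
    - [0.35, -0.07, 0, 0, 0, 0]
    - [0.55, -0.11, 0, 0, 0, 0]
    - [0.75, -0.15, 0, 0, 0, 0]
    - [0.95, -0.19, 0, 0, 0, 0]
  fingers: 0

```text
t: 19.92
tool_pos: [0.4767, -0.1317, 0.3043]
orientation: [-2.321, -2.116, 0.001]
force: [1.0, 0.7, 0.4]
opening: 0.0465
gripper_force: 0.0
```

Request:
arm_command:
  increments:
    - [0.2, -0.04, 0, 0, 0, 0]
    - [0.4, -0.08, 0, 0, 0, 0]
    - [0.6, -0.12, 0, 0, 0, 0]
    - [0.8, -0.16, 0, 0, 0, 0]
    - [0.95, -0.19, 0, 0, 0, 0]

```text
t: 20.55
tool_pos: [0.4562, 0.0612, 0.3044]
orientation: [-2.32, -2.117, 0.001]
force: [-0.4, 0.6, 0.8]
opening: 0.0461
gripper_force: 0.0
```

Request:
arm_command:
  increments:
    - [0.2, -0.04, 0, 0, 0, -0.04]
    - [0.4, -0.07, 0, 0, 0, -0.09]
    - [0.58, -0.11, 0, 0, 0, -0.14]
    - [0.68, -0.13, -0.01, 0, 0, -0.187]
    - [0.7, -0.136, -0.01, 0, 0, -0.187]

```text
t: 21.18
tool_pos: [0.4423, 0.2025, 0.3066]
orientation: [-1.607, -2.699, 0.001]
force: [-0.4, 0.8, 0.2]
opening: 0.0466
gripper_force: 0.0
```

```bash
sed -i 's/>150)\*255/>115)*255/; s/60,250/40,300/' bl.py; python3 bl.py
python3 - <<'E'
from h import *
plan([(439,200,100,28.4),(439,200,22,28.4)])
E
```

```text
[529.2 393.9  60.8  18.5 -21. ]
now grasp [442.3251 202.1474 139.5544] ang 28.28 tilt 0.05
to [439.  200.  100.   28.4] -> -0.002 -0.020 0.198 turn -0.0007
to [439.  200.   22.   28.4] -> 0.000 0.000 0.390 turn -0.0000
```

Request:
arm_command:
  increments:
    - [0, -0.02, 0.15, 0, 0, 0]
    - [0, -0.02, 0.32, 0, 0, 0]
    - [0, -0.02, 0.48, 0, 0, 0]
    - [0, -0.02, 0.57, 0, 0, 0]
    - [0, -0.02, 0.588, 0, 0, 0]

```text
t: 21.85
tool_pos: [0.4384, 0.1984, 0.1878]
orientation: [-1.613, -2.694, 0.004]
force: [0.0, 0.3, 0.5]
opening: 0.0467
gripper_force: 0.0
```

Request:
arm_command:
  increments:
    - [0, 0, 0, 0, 0, 0]
    - [0, 0, 0, 0, 0, 0]
    - [0, 0, 0, 0, 0, 0]
    - [0, 0, 0, 0, 0, 0]
    - [0, 0, 0, 0, 0, 0]
  fingers: 1
  force: 35

```text
t: 22.48
tool_pos: [0.4396, 0.1998, 0.1903]
orientation: [1.608, 2.698, 0.001]
force: [-1.3, -1.0, 6.7]
opening: 0.0176
gripper_force: 34.9
```

Request:
arm_command:
  increments:
    - [0, 0, -0.03, 0, 0, 0]
    - [0, 0, -0.15, 0, 0, 0]
    - [0, 0, -0.3, 0, 0, 0]
    - [0, 0, -0.42, 0, 0, 0]
    - [0, 0, -0.5, 0, 0, 0]

```text
t: 23.1
tool_pos: [0.4393, 0.1998, 0.2908]
orientation: [1.609, 2.698, 0.001]
force: [0.2, -0.2, -0.9]
opening: 0.0177
gripper_force: 34.9
```

Run:
```python
from h import *
plan([F(43,20,122,90),F(43,20,60,90),F(43,20,38,90)])
```

```text
now grasp [439.2855 199.7675 123.8192] ang 28.39 tilt 0.06
to [621.   20.9 122.  104.7] -> -1.218 0.374 0.009 turn -0.4238
to [621.   20.9  60.  104.7] -> 0.000 0.000 0.310 turn -0.0000
to [621.   20.9  38.  104.7] -> 0.000 0.000 0.110 turn -0.0000
```

Request:
arm_command:
  increments:
    - [-0.12, 0.04, 0, 0, 0, 0]
    - [-0.3, 0.1, 0, 0, 0, 0]
    - [-0.5, 0.16, 0, 0, 0, 0]
    - [-0.66, 0.21, 0, 0, 0, 0]
    - [-0.75, 0.23, 0, 0, 0, 0]

```text
t: 23.72
tool_pos: [0.5516, 0.0884, 0.289]
orientation: [-1.61, -2.697, 0.001]
force: [0.6, -0.2, -1.5]
opening: 0.0176
gripper_force: 34.9
```

Request:
arm_command:
  increments:
    - [-0.12, 0.03, 0, 0, 0, -0.055]
    - [-0.25, 0.07, 0, 0, 0, -0.11]
    - [-0.38, 0.12, 0, 0, 0, -0.165]
    - [-0.46, 0.144, 0, 0, 0, -0.22]
    - [-0.468, 0.144, 0, 0, 0, -0.274]

```text
t: 24.35
tool_pos: [0.6211, 0.0205, 0.289]
orientation: [-0.329, -3.123, -0.0]
force: [-0.2, 0.5, -1.8]
opening: 0.0173
gripper_force: 34.9
```

Request:
arm_command:
  increments:
    - [0, 0, 0, 0, 0, -0.05]
    - [0, 0, 0, 0, 0, -0.1]
    - [0, 0, 0, 0, 0, -0.15]
    - [0, 0, 0, 0, 0, -0.15]
    - [0, 0, 0, 0, 0, -0.15]

```text
t: 24.98
tool_pos: [0.6206, 0.0212, 0.2893]
orientation: [0.397, -3.116, -0.0]
force: [-0.1, 0.4, -1.0]
opening: 0.0177
gripper_force: 34.9
```

```bash
python3 - <<'E'
from h import *
plan([F(40,20,122,90),F(40,20,60,90),F(40,20,39,90),F(46,20,39,90)])
c=read_camera("wrist"); save(c,"w6.png",None,1)
E
python3 bl.py
```

```text
now grasp [620.6131  21.232  122.333 ] ang 104.53 tilt 0.03
to [618.1  20.2 122.  104.7] -> 0.014 -0.002 0.002 turn -0.0008
to [618.1  20.2  60.  104.7] -> 0.000 0.000 0.310 turn -0.0000
to [618.1  20.2  39.  104.7] -> 0.000 0.000 0.105 turn -0.0000
to [623.9  21.7  39.  104.7] -> -0.030 -0.000 -0.000 turn -0.0000
[456.  308.5  60.7  19.2  51.3]
[529.1 393.6  60.8  17.8 -21. ]
```

View pics/w6.png

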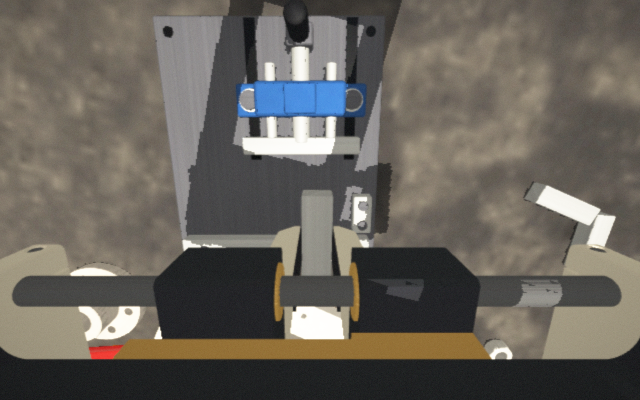

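The blank is held over the fixture. Two blanks on the bench show at (563,200) and (600,230), now close together, so one was probably knocked. I'll place this one first.

Request:
arm_command:
  increments:
    - [0.014, 0, 0.1, 0, 0, 0]
    - [0.014, 0, 0.25, 0, 0, 0]
    - [0.014, 0, 0.36, 0, 0, 0]
    - [0.014, 0, 0.4, 0, 0, 0]
    - [0.014, 0, 0.412, 0, 0, 0]

```text
t: 25.7
tool_pos: [0.6177, 0.0202, 0.2062]
orientation: [0.401, -3.114, -0.0]
force: [-0.5, 0.3, -0.8]
opening: 0.0178
gripper_force: 34.9
```

Request:
arm_command:
  increments:
    - [-0.01, 0, 0.002, 0, 0, 0]
    - [-0.018, 0, 0.004, 0, 0, 0]
    - [-0.024, 0, 0.004, 0, 0, 0]
    - [-0.03, 0, 0.004, 0, 0, 0]
    - [-0.03, 0, 0.004, 0, 0, 0]

```text
t: 26.32
tool_pos: [0.6235, 0.0215, 0.2064]
orientation: [0.402, -3.114, 0.0]
force: [-4.0, -1.8, 3.0]
opening: 0.0181
gripper_force: 34.9
```

Request:
arm_command:
  increments:
    - [-0.005, 0, 0, 0, 0, 0]
    - [-0.008, 0, 0, 0, 0, 0]
    - [-0.01, 0, 0, 0, 0, 0]
    - [-0.01, 0, 0, 0, 0, 0]
    - [-0.01, 0, 0, 0, 0, 0]

```text
t: 26.95
tool_pos: [0.6243, 0.0217, 0.206]
orientation: [0.401, -3.11, 0.001]
force: [-13.2, -4.1, 7.6]
opening: 0.0177
gripper_force: 34.9
```

Request:
arm_command:
  increments:
    - [0, 0, 0, 0, 0, 0]
    - [0, 0, 0, 0, 0, 0]
    - [0, 0, 0, 0, 0, 0]
    - [0, 0, 0, 0, 0, 0]
    - [0, 0, -0.05, 0, 0, 0]
  fingers: 0.5

```text
t: 27.58
tool_pos: [0.6254, 0.0223, 0.2157]
orientation: [0.402, -3.114, -0.001]
force: [0.6, -0.1, -0.5]
opening: 0.0234
gripper_force: 0.0
```

Request:
arm_command:
  increments:
    - [0, 0, -0.1, 0, 0, 0]
    - [0, -0.05, -0.15, 0, 0, 0]
    - [0, -0.12, -0.15, 0, 0, 0]
    - [0, -0.2, -0.15, 0, 0, 0]
    - [0, -0.25, -0.15, 0, 0, 0]
  fingers: 1

```text
t: 28.2
tool_pos: [0.6385, -0.0277, 0.2455]
orientation: [0.4, -3.115, -0.0]
force: [0.2, -0.1, -0.7]
opening: 0.0006
gripper_force: 0.0
```

Request:
arm_command:
  increments:
    - [0, 0, 0.08, 0, 0, 0]
    - [0, 0, 0.16, 0, 0, 0]
    - [0, 0, 0.2, 0, 0, 0]
    - [0, 0, 0.205, 0, 0, 0]
    - [0, 0, 0.205, 0, 0, 0]

```text
t: 28.82
tool_pos: [0.6387, -0.0258, 0.2055]
orientation: [-0.403, 3.115, -0.0]
force: [-0.6, 0.4, -0.8]
opening: 0.0004
gripper_force: 0.0
```

Request:
arm_command:
  increments:
    - [0, 0.04, 0, 0, 0, 0]
    - [0, 0.08, 0, 0, 0, 0]
    - [0, 0.12, 0, 0, 0, 0]
    - [0, 0.16, 0, 0, 0, 0]
    - [0, 0.2, 0, 0, 0, 0]

```text
t: 29.45
tool_pos: [0.6284, 0.013, 0.2056]
orientation: [-0.402, 3.115, -0.001]
force: [0.2, -2.3, 2.0]
opening: 0.0001
gripper_force: 0.9
```

Request:
arm_command:
  increments:
    - [0, 0.01, 0, 0, 0, 0]
    - [0, 0.02, 0, 0, 0, 0]
    - [0, 0.025, 0, 0, 0, 0]
    - [0, 0.03, 0, 0, 0, 0]
    - [0, 0.035, 0, 0, 0, 0]

```text
t: 30.08
tool_pos: [0.6268, 0.0192, 0.2055]
orientation: [-0.402, 3.115, -0.0]
force: [0.6, -2.0, 2.8]
opening: 0.0008
gripper_force: 1.6
```

Run:
```python
from h import *
c=read_camera("wrist"); save(c,"w7.png",None,1)
plan([F(45,0,40,90)])
```

```text
now grasp [626.6826  19.3334  38.4646] ang 104.70 tilt 0.02
to [628.    2.1  40.  104.7] -> 0.016 -0.085 -0.008 turn 0.0002
```

View pics/w7.png

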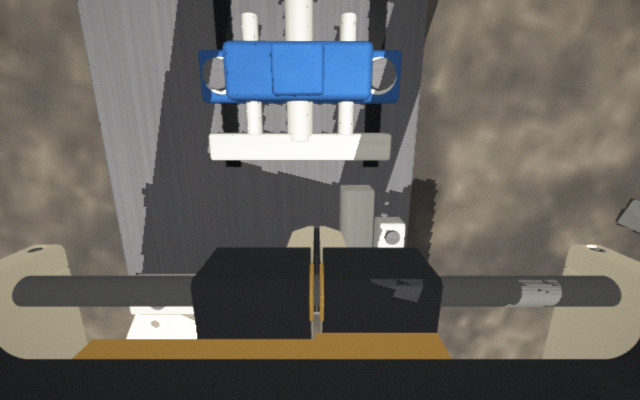

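The blank at px 340–375 is nearly against the stop at 376. Pushing on.

Request:
arm_command:
  increments:
    - [0, 0.005, 0, 0, 0, 0]
    - [0, 0.01, 0, 0, 0, 0]
    - [0, 0.015, 0, 0, 0, 0]
    - [0, 0.018, 0, 0, 0, 0]
    - [0, 0.02, 0, 0, 0, 0]

```text
t: 30.75
tool_pos: [0.6256, 0.0227, 0.2054]
orientation: [0.402, -3.116, 0.002]
force: [0.7, -6.4, 3.6]
opening: 0.0006
gripper_force: 3.6
```

Request:
arm_command:
  increments:
    - [0, 0.005, 0, 0, 0, 0]
    - [0, 0.005, 0, 0, 0, 0]
    - [0, 0.005, 0, 0, 0, 0]
    - [0, 0.005, 0, 0, 0, 0]
    - [0, 0.005, 0, 0, 0, 0]

```text
t: 31.38
tool_pos: [0.6255, 0.023, 0.2054]
orientation: [-0.401, 3.116, -0.003]
force: [0.4, -9.5, 2.5]
opening: 0.0004
gripper_force: 4.9
```

Run:
```python
from h import *
plan([(625.9,20,38.4,104.7),(625.9,20,165,104.7),(640,275,170,104.7)])
```

```text
now grasp [625.5182  22.9651  38.4356] ang 104.68 tilt 0.13
to [625.9  20.   38.4 104.7] -> 0.002 -0.015 0.000 turn -0.0001
to [625.9  20.  165.  104.7] -> 0.000 0.000 -0.633 turn -0.0000
to [640.  275.  170.  104.7] -> -0.392 1.215 -0.025 turn -0.0000
```

Request:
arm_command:
  increments:
    - [0, -0.015, 0, 0, 0, 0]
    - [0, -0.015, -0.15, 0, 0, 0]
    - [0, -0.015, -0.35, 0, 0, 0]
    - [-0.05, 0.1, -0.55, 0, 0, 0]
    - [-0.1, 0.3, -0.65, 0, 0, 0]

```text
t: 32.0
tool_pos: [0.6299, 0.0875, 0.3378]
orientation: [-0.399, 3.114, 0.001]
force: [-0.0, 0.5, -0.1]
opening: 0.0003
gripper_force: 0.0
```

Request:
arm_command:
  increments:
    - [-0.08, 0.2, 0, 0, 0, 0]
    - [-0.16, 0.45, 0, 0, 0, 0]
    - [-0.24, 0.7, 0, 0, 0, 0]
    - [-0.3, 0.87, 0, 0, 0, 0]
    - [-0.3, 0.9, 0, 0, 0, 0]
  fingers: 0

```text
t: 32.62
tool_pos: [0.6408, 0.2796, 0.3342]
orientation: [0.407, -3.113, -0.001]
force: [0.5, -0.3, 0.7]
opening: 0.0443
gripper_force: 0.0
```

```bash
cat > wb.py <<'E'
from h import *
def wb(save_as=None):
    c=read_camera("wrist"); i=c["image"].astype(int)
    m=((i.min(2)>95)&(i.max(2)-i.min(2)<25)).astype(np.uint8)*255; m[245:]=0
    m=cv2.morphologyEx(m,cv2.MORPH_OPEN,np.ones((5,5),np.uint8))
    if save_as: save(c,save_as); cv2.imwrite("pics/m_"+save_as,m)
    for r in rects(c,.016,m,300,9000): print(np.round(r[:5],1),r[5])
if __name__=="__main__": import sys; wb(*sys.argv[1:])
E
python3 wb.py w8.png
```

```text
[761.4  26.1 161.   76.3  78.6] [ 51.1014 221.3954]
[577.1 272.  109.4  52.6  52.9] [321.3018 132.4073]
[530.4 394.5  62.5  22.8 -21. ] [453.1866 116.0224]
[461.3 313.9  53.1  24.   50.8] [398.8803  20.3028]
```

View pics/w8.png

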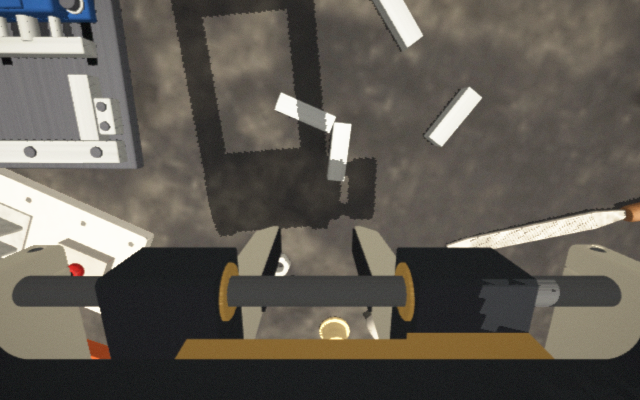

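D at (306,111) now touches E at (339,150). C is at (453,116) and B at the top edge. The first blank sits at (83,107) against rail and stop. Next is D.

Run:
```python
from h import *
c=read_camera("wrist")
for n,L in (("D",[[283,93],[335,115],[329,131],[275,109]]),("E",[[334,123],[351,125],[345,178],[329,176]])):
    q=ray(c,L,.016)[:,:2]*1000; (x,y),(w,h),a=cv2.minAreaRect(q.astype(np.float32))
    if w<h: a+=90; w,h=h,w
    print(n,x,y,w,h,(a+90)%180-90)
    if n=="D":
        t=(a+90)%180-90; psi=t+90 if t<45 else t-90
        print(psi)
        plan([(x,y,100,psi),(x,y,24,psi)])
```

```text
D 563.9825439453125 249.09068298339844 58.22648620605469 17.09913444519043 83.31939697265625
-6.68060302734375
now grasp [641.1424 277.3722 167.4067] ang 104.80 tilt 0.10
to [564.  249.1 100.   -6.7] -> 0.409 -0.038 0.337 turn 0.6193
to [564.  249.1  24.   -6.7] -> 0.000 0.000 0.380 turn -0.0000
E 592.6310424804688 293.0981750488281 55.128807067871094 17.34974479675293 9.950020790100098
```

Request:
arm_command:
  increments:
    - [0.1, 0, 0.05, 0, 0, 0.055]
    - [0.2, -0.02, 0.1, 0, 0, 0.11]
    - [0.3, -0.03, 0.15, 0, 0, 0.165]
    - [0.4, -0.038, 0.2, 0, 0, 0.22]
    - [0.409, -0.038, 0.2, 0, 0, 0.275]

```text
t: 33.35
tool_pos: [0.5632, 0.2464, 0.2938]
orientation: [-0.95, -2.992, 0.003]
force: [0.5, -0.6, 0.2]
opening: 0.0468
gripper_force: 0.0
```

Request:
arm_command:
  increments:
    - [0, 0, 0, 0, 0, 0.055]
    - [0, 0, 0, 0, 0, 0.11]
    - [0, 0, 0, 0, 0, 0.165]
    - [0, 0, 0, 0, 0, 0.22]
    - [0, 0, 0, 0, 0, 0.275]

```text
t: 33.98
tool_pos: [0.5646, 0.2468, 0.2952]
orientation: [-2.117, -2.321, 0.001]
force: [-0.7, -0.5, -0.4]
opening: 0.0466
gripper_force: 0.0
```

Request:
arm_command:
  increments:
    - [0, 0, 0, 0, 0, 0.05]
    - [0, 0, 0, 0, 0, 0.069]
    - [0, 0, 0.05, 0, 0, 0.069]
    - [0, 0, 0.1, 0, 0, 0.069]
    - [0, 0, 0.1, 0, 0, 0.069]

```text
t: 34.6
tool_pos: [0.5639, 0.2479, 0.2733]
orientation: [-2.346, -2.087, 0.005]
force: [-0.2, -0.3, -0.0]
opening: 0.0461
gripper_force: 0.0
```

Run:
```python
from h import *
plan([(564,249.1,25,-6.7)])
```

```text
now grasp [563.9199 247.9165 106.3432] ang -6.69 tilt 0.18
to [564.  249.1  25.   -6.7] -> 0.006 -0.000 0.407 turn 0.0000
```

Request:
arm_command:
  increments:
    - [0.005, 0, 0.1, 0, 0, 0]
    - [0.005, 0, 0.24, 0, 0, 0]
    - [0.005, 0, 0.35, 0, 0, 0]
    - [0.005, 0, 0.4, 0, 0, 0]
    - [0.005, 0, 0.407, 0, 0, 0]

```text
t: 35.22
tool_pos: [0.5643, 0.2495, 0.1928]
orientation: [-2.347, -2.087, 0.002]
force: [-0.6, -0.3, 0.1]
opening: 0.047
gripper_force: 0.0
```

Request:
arm_command:
  increments:
    - [0, 0, 0, 0, 0, 0]
    - [0, 0, 0, 0, 0, 0]
    - [0, 0, 0, 0, 0, 0]
    - [0, 0, 0, 0, 0, 0]
    - [0, 0, 0, 0, 0, 0]
  fingers: 1
  force: 35

```text
t: 35.85
tool_pos: [0.565, 0.2496, 0.1946]
orientation: [2.347, 2.087, 0.002]
force: [-0.1, 0.5, 5.3]
opening: 0.0173
gripper_force: 34.9
```

Request:
arm_command:
  increments:
    - [0, 0, -0.03, 0, 0, 0]
    - [0, 0, -0.15, 0, 0, 0]
    - [0, 0, -0.3, 0, 0, 0]
    - [0, 0, -0.42, 0, 0, 0]
    - [0, 0, -0.5, 0, 0, 0]

```text
t: 36.48
tool_pos: [0.5648, 0.2496, 0.2952]
orientation: [2.347, 2.087, 0.001]
force: [-0.5, 0.7, -0.5]
opening: 0.0176
gripper_force: 34.9
```

Request:
arm_command:
  increments:
    - [-0.1, 0.04, 0, 0, 0, 0]
    - [-0.24, 0.09, 0, 0, 0, 0]
    - [-0.4, 0.15, 0, 0, 0, 0]
    - [-0.54, 0.2, 0, 0, 0, 0]
    - [-0.6, 0.22, 0, 0, 0, 0]

```text
t: 37.1
tool_pos: [0.5943, 0.1226, 0.2924]
orientation: [-2.349, -2.084, 0.003]
force: [0.1, 0.4, -2.3]
opening: 0.0177
gripper_force: 34.9
```

Request:
arm_command:
  increments:
    - [-0.15, 0.05, 0, 0, 0, 0.055]
    - [-0.3, 0.1, 0, 0, 0, 0.11]
    - [-0.45, 0.16, 0, 0, 0, 0.165]
    - [-0.57, 0.21, 0, 0, 0, 0.22]
    - [-0.59, 0.215, 0, 0, 0, 0.275]

```text
t: 37.72
tool_pos: [0.6233, 0.0011, 0.2929]
orientation: [-3.009, -0.902, 0.002]
force: [0.5, 0.9, -2.1]
opening: 0.0174
gripper_force: 34.9
```

Request:
arm_command:
  increments:
    - [0, 0, 0, 0, 0, 0.055]
    - [0, 0, 0, 0, 0, 0.106]
    - [0, 0, 0, 0, 0, 0.106]
    - [0, 0, 0, 0, 0, 0.106]
    - [0, 0, 0, 0, 0, 0.106]

```text
t: 38.35
tool_pos: [0.6232, 0.003, 0.2938]
orientation: [-3.115, -0.406, 0.0]
force: [-0.1, -0.4, -1.4]
opening: 0.0178
gripper_force: 34.9
```

Run:
```python
from h import *
plan([F(40,2,122,-90),F(40,2,41,-90),F(46,2,41,-90)])
```

```text
now grasp [623.221    3.0364 126.7526] ang -75.17 tilt 0.02
to [622.6   2.8 122.  -75.3] -> -0.003 0.001 0.024 turn 0.0009
to [622.6   2.8  41.  -75.3] -> 0.000 0.000 0.405 turn -0.0000
to [628.4   4.3  41.  -75.3] -> 0.030 0.000 -0.000 turn -0.0000
```

Request:
arm_command:
  increments:
    - [-0.003, 0, 0.1, 0, 0, 0]
    - [-0.003, 0, 0.25, 0, 0, 0]
    - [-0.003, 0, 0.36, 0, 0, 0]
    - [-0.003, 0, 0.4, 0, 0, 0]
    - [-0.003, 0, 0.415, 0, 0, 0]

```text
t: 38.98
tool_pos: [0.6224, 0.0029, 0.21]
orientation: [-3.115, -0.403, 0.002]
force: [-0.6, -0.3, -1.5]
opening: 0.0176
gripper_force: 34.9
```

Request:
arm_command:
  increments:
    - [0.01, 0, 0.002, 0, 0, 0]
    - [0.02, 0, 0.003, 0, 0, 0]
    - [0.03, 0, 0.003, 0, 0, 0]
    - [0.036, 0, 0.003, 0, 0, 0]
    - [0.036, 0, 0.003, 0, 0, 0]

```text
t: 39.6
tool_pos: [0.6287, 0.0041, 0.2105]
orientation: [3.115, 0.402, -0.006]
force: [-10.6, -3.5, 5.6]
opening: 0.0176
gripper_force: 34.9
```

Request:
arm_command:
  increments:
    - [0, 0, 0, 0, 0, 0]
    - [0, 0, 0, 0, 0, 0]
    - [0, 0, 0, 0, 0, 0]
    - [0, 0, 0, 0, 0, 0]
    - [0, 0, -0.05, 0, 0, 0]
  fingers: 0.5

```text
t: 40.22
tool_pos: [0.6292, 0.0047, 0.2197]
orientation: [-3.115, -0.402, 0.003]
force: [0.4, 0.5, -0.8]
opening: 0.023
gripper_force: 0.0
```

Request:
arm_command:
  increments:
    - [0, 0, -0.1, 0, 0, 0]
    - [0, 0.05, -0.15, 0, 0, 0]
    - [0, 0.12, -0.15, 0, 0, 0]
    - [0, 0.2, -0.15, 0, 0, 0]
    - [0, 0.25, -0.15, 0, 0, 0]
  fingers: 1

```text
t: 40.85
tool_pos: [0.6423, -0.0453, 0.2495]
orientation: [-3.116, -0.4, 0.002]
force: [-0.7, -0.2, 0.1]
opening: 0.0005
gripper_force: 0.0
```

Request:
arm_command:
  increments:
    - [0, 0, 0.08, 0, 0, 0]
    - [0, 0, 0.16, 0, 0, 0]
    - [0, 0, 0.21, 0, 0, 0]
    - [0, 0, 0.225, 0, 0, 0]
    - [0, 0, 0.225, 0, 0, 0]

```text
t: 41.48
tool_pos: [0.6424, -0.0434, 0.2052]
orientation: [-3.116, -0.403, 0.0]
force: [0.1, -0.2, -0.1]
opening: 0.0007
gripper_force: 0.0
```

Request:
arm_command:
  increments:
    - [0, -0.04, 0, 0, 0, 0]
    - [0, -0.08, 0, 0, 0, 0]
    - [0, -0.12, 0, 0, 0, 0]
    - [0, -0.16, 0, 0, 0, 0]
    - [0, -0.2, 0, 0, 0, 0]

```text
t: 42.1
tool_pos: [0.6323, -0.0046, 0.2057]
orientation: [3.115, 0.402, 0.001]
force: [0.9, -2.2, 2.0]
opening: 0.0003
gripper_force: 1.0
```

Request:
arm_command:
  increments:
    - [0, -0.01, 0, 0, 0, 0]
    - [0, -0.02, 0, 0, 0, 0]
    - [0, -0.03, 0, 0, 0, 0]
    - [0, -0.04, 0, 0, 0, 0]
    - [0, -0.05, 0, 0, 0, 0]

```text
t: 42.72
tool_pos: [0.6298, 0.0046, 0.2055]
orientation: [3.116, 0.402, 0.0]
force: [0.4, -3.1, 3.1]
opening: 0.0003
gripper_force: 1.8
```

Run:
```python
from h import *
plan([F(46,2.8,40,-90)])
```

```text
now grasp [629.7663   4.5789  38.4778] ang -75.31 tilt 0.02
to [628.2   5.1  40.  -75.3] -> -0.007 -0.004 -0.008 turn 0.0002
```

Request:
arm_command:
  increments:
    - [0, -0.005, 0, 0, 0, 0]
    - [0, -0.01, 0, 0, 0, 0]
    - [0, -0.015, 0, 0, 0, 0]
    - [0, -0.015, 0, 0, 0, 0]
    - [0, -0.015, 0, 0, 0, 0]

```text
t: 43.35
tool_pos: [0.6293, 0.0057, 0.2056]
orientation: [3.112, 0.4, 0.001]
force: [2.9, -13.3, 1.2]
opening: 0.0006
gripper_force: 6.4
```

Run:
```python
from h import *
T=tool(); plan([F(45,0,40,-90)])
p=T[:3,3]*1000; p[2]=150
plan([(p[0],p[1],150,-75.3),(592.8,292,130,-80),(592.8,292,26,-80)],T)
```

```text
now grasp [629.3247   5.6736  38.6138] ang -75.34 tilt 0.20
to [628.    2.1  40.  -75.3] -> -0.011 0.016 -0.007 turn 0.0000
now grasp [629.3247   5.6736  38.6138] ang -75.34 tilt 0.20
to [629.3   5.7 150.  -75.3] -> 0.000 0.000 -0.557 turn -0.0002
to [592.8 292.  130.  -80. ] -> 0.187 -1.431 0.100 turn 0.0261
to [592.8 292.   26.  -80. ] -> 0.000 0.000 0.520 turn 0.0000
```

Request:
arm_command:
  increments:
    - [0, 0.015, 0, 0, 0, 0]
    - [0, 0.015, -0.15, 0, 0, 0]
    - [0, 0.015, -0.3, 0, 0, 0]
    - [0, 0.015, -0.45, 0, 0, 0]
    - [0, 0, -0.56, 0, 0, 0]

```text
t: 43.98
tool_pos: [0.6287, 0.0081, 0.3182]
orientation: [-3.115, -0.402, 0.0]
force: [0.2, 0.2, -0.3]
opening: 0.0006
gripper_force: 0.0
```

Request:
arm_command:
  increments:
    - [0.02, -0.15, 0, 0, 0, 0]
    - [0.05, -0.35, 0.02, 0, 0, 0]
    - [0.07, -0.55, 0.04, 0, 0, 0]
    - [0.1, -0.75, 0.06, 0, 0, 0]
    - [0.12, -0.9, 0.08, 0, 0, 0]
  fingers: 0

```text
t: 44.6
tool_pos: [0.6054, 0.19, 0.3003]
orientation: [-3.114, -0.404, 0.003]
force: [-0.0, 0.1, 0.0]
opening: 0.0442
gripper_force: 0.0
```

Request:
arm_command:
  increments:
    - [0.02, -0.17, 0, 0, 0, 0.01]
    - [0.04, -0.35, 0.02, 0, 0, 0.02]
    - [0.06, -0.5, 0.02, 0, 0, 0.026]
    - [0.067, -0.53, 0.02, 0, 0, 0.026]
    - [0.067, -0.53, 0.02, 0, 0, 0.026]

```text
t: 45.22
tool_pos: [0.5922, 0.2938, 0.2968]
orientation: [3.129, 0.277, -0.002]
force: [0.6, -0.3, -0.2]
opening: 0.0462
gripper_force: 0.0
```

Run:
```python
from h import *
c=read_camera("wrist"); save(c,"w9.png")
plan([(592.8,292,26,-80)])
c=read_camera("top"); m=((c["image"].min(2)>115)*255).astype(np.uint8); m[:,:280]=0; m[:140]=0;m[215:]=0;m[:,370:]=0
for r in rects(c,.031,m,40,900): print(np.round(r[:5],1),r[5])
save(c,"t9.png",(180,130,400,250),3.6)
```

```text
now grasp [592.424  293.1626 129.8895] ang -79.96 tilt 0.05
to [592.8 292.   26.  -80. ] -> 0.001 0.006 0.519 turn 0.0002
[485.5  32.5  50.   16.6  18.8] [310.4615 203.4872]
[494.6  -3.1  48.7  27.5  15.7] [320.7727 202.0909]
[565.8   5.3 120.9  48.7 -89.8] [317.4308 178.4769]
[640.3  -9.9 175.7  90.3 -75.5] [319.3374 154.4233]
```

View pics/t9.png

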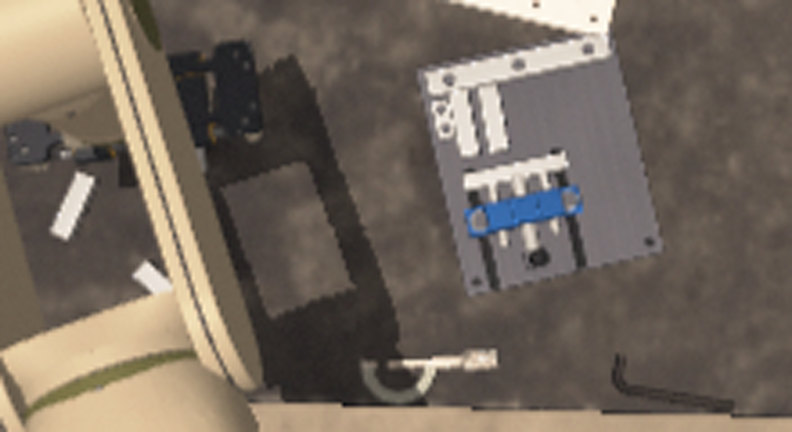

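The row shows two blanks in place, possibly with a small dark gap at about (475,120). I'll check it numerically.

Run:
```python
from h import *
c=read_camera("top"); g=c["image"].min(2).astype(np.float32)
for x in (25,45,60):
    P=[]
    ys=np.arange(75,-10,-1.5)
    for y in ys:
        a=F(x,y,0); P.append([a[0]/1000,a[1]/1000,.031])
    uv=proj(c,np.array(P)).astype(np.float32)
    v=cv2.remap(g,uv[:,:1],uv[:,1:],cv2.INTER_LINEAR)[:,0]
    print(x," ".join(f"{y:.0f}:{int(k)}" for y,k in zip(ys,v)))
```

```text
25 75:74 74:89 72:107 70:115 69:115 68:114 66:114 64:113 63:114 62:116 60:116 58:115 57:118 56:122 54:133 52:163 51:192 50:206 48:215 46:216 45:217 44:217 42:217 40:217 39:215 38:207 36:172 34:135 33:122 32:116 30:118 28:124 27:139 26:167 24:194 22:206 21:214 20:214 18:215 16:215 15:216 14:215 12:213 10:202 9:175 8:144 6:128 4:113 3:112 2:113 0:113 -2:111 -3:111 -4:112 -6:112 -8:111 -9:111
45 75:89 74:109 72:119 70:127 69:152 68:187 66:207 64:197 63:186 62:173 60:163 58:167 57:171 56:189 54:207 52:212 51:210 50:211 48:212 46:212 45:212 44:213 42:214 40:214 39:212 38:207 36:186 34:136 33:88 32:99 30:112 28:121 27:129 26:158 24:196 22:217 21:214 20:211 18:212 16:213 15:213 14:212 12:210 10:207 9:193 8:165 6:139 4:123 3:112 2:111 0:111 -2:111 -3:111 -4:111 -6:110 -8:110 -9:110
60 75:90 74:108 72:119 70:128 69:151 68:189 66:206 64:172 63:142 62:137 60:129 58:136 57:146 56:171 54:203 52:219 51:222 50:224 48:217 46:211 45:211 44:212 42:211 40:211 39:209 38:204 36:189 34:142 33:100 32:105 30:113 28:116 27:119 26:132 24:152 22:173 21:195 20:210 18:210 16:210 15:210 14:210 12:210 10:211 9:204 8:185 6:162 4:135 3:109 2:110 0:110 -2:110 -3:110 -4:110 -6:109 -8:109 -9:108
```

Blank 2 came back about 10 mm, probably dragged as the finger lifted. I'll pick E and push both home together, backing off more slowly.

Request:
arm_command:
  increments:
    - [0, 0.005, 0.12, 0, 0, 0]
    - [0, 0.005, 0.3, 0, 0, 0]
    - [0, 0.005, 0.45, 0, 0, 0]
    - [0, 0.005, 0.51, 0, 0, 0]
    - [0, 0.005, 0.519, 0, 0, 0]

```text
t: 46.0
tool_pos: [0.5927, 0.292, 0.1931]
orientation: [3.129, 0.273, -0.002]
force: [0.5, -0.6, 0.7]
opening: 0.0464
gripper_force: 0.0
```

Request:
arm_command:
  increments:
    - [0, 0, 0, 0, 0, 0]
    - [0, 0, 0, 0, 0, 0]
    - [0, 0, 0, 0, 0, 0]
    - [0, 0, 0, 0, 0, 0]
    - [0, 0, 0, 0, 0, 0]
  fingers: 1
  force: 35

```text
t: 46.62
tool_pos: [0.5931, 0.2928, 0.1945]
orientation: [-3.129, -0.275, -0.002]
force: [-0.4, -1.5, 5.7]
opening: 0.0174
gripper_force: 35.0
```

Request:
arm_command:
  increments:
    - [0, 0, -0.03, 0, 0, 0]
    - [0, 0, -0.15, 0, 0, 0]
    - [0, 0, -0.3, 0, 0, 0]
    - [0, 0, -0.42, 0, 0, 0]
    - [0, 0, -0.5, 0, 0, 0]

```text
t: 47.25
tool_pos: [0.5927, 0.2928, 0.2948]
orientation: [-3.129, -0.275, -0.001]
force: [-0.3, -0.6, -0.4]
opening: 0.0174
gripper_force: 35.0
```

Run:
```python
from h import *
plan([F(40,-24,126,-90)])
```

```text
now grasp [592.7189 292.8496 127.8346] ang -79.97 tilt 0.05
to [629.2 -22.4 126.  -75.3] -> -0.095 1.584 0.009 turn -0.0257
```

Request:
arm_command:
  increments:
    - [-0.01, 0.15, 0, 0, 0, 0]
    - [-0.02, 0.35, 0, 0, 0, 0]
    - [-0.04, 0.55, 0, 0, 0, 0]
    - [-0.05, 0.75, 0, 0, 0, 0]
    - [-0.055, 0.9, 0, 0, 0, 0]

```text
t: 47.88
tool_pos: [0.6129, 0.1119, 0.2929]
orientation: [3.13, 0.273, -0.002]
force: [0.4, -1.6, -0.9]
opening: 0.0177
gripper_force: 35.0
```

Request:
arm_command:
  increments:
    - [-0.01, 0.2, 0, 0, 0, -0.01]
    - [-0.02, 0.4, 0, 0, 0, -0.02]
    - [-0.03, 0.58, 0, 0, 0, -0.026]
    - [-0.04, 0.67, 0, 0, 0, -0.026]
    - [-0.04, 0.684, 0, 0, 0, -0.026]

```text
t: 48.5
tool_pos: [0.6289, -0.0232, 0.2931]
orientation: [-3.116, -0.399, 0.001]
force: [0.1, 1.5, -1.5]
opening: 0.0173
gripper_force: 35.0
```

Request:
arm_command:
  increments:
    - [0, 0, 0.1, 0, 0, 0]
    - [0, 0, 0.25, 0, 0, 0]
    - [0, 0, 0.36, 0, 0, 0]
    - [0, 0, 0.4, 0, 0, 0]
    - [0, 0, 0.415, 0, 0, 0]

```text
t: 49.12
tool_pos: [0.629, -0.0222, 0.21]
orientation: [-3.115, -0.403, 0.001]
force: [0.2, 0.0, -1.9]
opening: 0.0173
gripper_force: 35.0
```

Run:
```python
from h import *
plan([F(40,-24,43,-90),F(46.5,-24,43,-90)])
```

```text
now grasp [629.027  -22.153   42.9679] ang -75.27 tilt 0.04
to [629.2 -22.4  43.  -75.3] -> 0.001 0.001 -0.000 turn 0.0004
to [635.5 -20.7  43.  -75.3] -> 0.033 0.000 -0.000 turn -0.0000
```

Request:
arm_command:
  increments:
    - [0.01, 0, 0.002, 0, 0, 0]
    - [0.02, 0, 0.002, 0, 0, 0]
    - [0.03, 0, 0.002, 0, 0, 0]
    - [0.036, 0, 0.002, 0, 0, 0]
    - [0.038, 0, 0.002, 0, 0, 0]

```text
t: 49.75
tool_pos: [0.6342, -0.0216, 0.2103]
orientation: [3.115, 0.402, -0.014]
force: [-22.6, -5.3, 12.5]
opening: 0.0174
gripper_force: 35.0
```

Request:
arm_command:
  increments:
    - [0, 0, 0, 0, 0, 0]
    - [0, 0, 0, 0, 0, 0]
    - [0, 0, 0, 0, 0, 0]
    - [0, 0, 0, 0, 0, 0]
    - [0, 0, -0.05, 0, 0, 0]
  fingers: 0.5

```text
t: 50.38
tool_pos: [0.636, -0.0205, 0.2194]
orientation: [-3.115, -0.402, 0.003]
force: [0.5, -0.0, -0.4]
opening: 0.0231
gripper_force: 0.0
```

Request:
arm_command:
  increments:
    - [0, 0, -0.1, 0, 0, 0]
    - [0, 0.05, -0.15, 0, 0, 0]
    - [0, 0.12, -0.15, 0, 0, 0]
    - [0, 0.2, -0.15, 0, 0, 0]
    - [0, 0.25, -0.15, 0, 0, 0]
  fingers: 1

```text
t: 51.0
tool_pos: [0.6491, -0.0706, 0.2493]
orientation: [-3.116, -0.4, 0.002]
force: [-0.1, -0.5, -0.5]
opening: 0.0005
gripper_force: 0.0
```

Request:
arm_command:
  increments:
    - [0, 0, 0.08, 0, 0, 0]
    - [0, 0, 0.16, 0, 0, 0]
    - [0, 0, 0.21, 0, 0, 0]
    - [0, 0, 0.222, 0, 0, 0]
    - [0, 0, 0.222, 0, 0, 0]

```text
t: 51.62
tool_pos: [0.6492, -0.0688, 0.2057]
orientation: [3.116, 0.403, -0.0]
force: [0.8, -0.2, 0.3]
opening: 0.0003
gripper_force: 0.0
```

Request:
arm_command:
  increments:
    - [0, -0.05, 0, 0, 0, 0]
    - [0, -0.1, 0, 0, 0, 0]
    - [0, -0.15, 0, 0, 0, 0]
    - [0, -0.2, 0, 0, 0, 0]
    - [0, -0.24, 0, 0, 0, 0]

```text
t: 52.25
tool_pos: [0.637, -0.022, 0.2062]
orientation: [3.115, 0.402, 0.001]
force: [1.2, -3.4, 1.9]
opening: 0.0004
gripper_force: 1.6
```

Request:
arm_command:
  increments:
    - [0, -0.01, 0, 0, 0, 0]
    - [0, -0.02, 0, 0, 0, 0]
    - [0, -0.03, 0, 0, 0, 0]
    - [0, -0.04, 0, 0, 0, 0]
    - [0, -0.045, 0, 0, 0, 0]

```text
t: 52.88
tool_pos: [0.6348, -0.014, 0.206]
orientation: [3.115, 0.402, 0.001]
force: [1.7, -5.5, 3.4]
opening: 0.0006
gripper_force: 2.7
```

Run:
```python
from h import *
plan([F(47,-15.2,40,-90)])
```

```text
now grasp [634.8426 -14.0381  38.9936] ang -75.30 tilt 0.04
to [633.8 -12.1  40.  -75.3] -> -0.003 -0.011 -0.005 turn 0.0002
```

Request:
arm_command:
  increments:
    - [0, -0.005, 0, 0, 0, 0]
    - [0, -0.01, 0, 0, 0, 0]
    - [0, -0.013, 0, 0, 0, 0]
    - [0, -0.016, 0, 0, 0, 0]
    - [0, -0.016, 0, 0, 0, 0]

```text
t: 53.5
tool_pos: [0.6342, -0.0119, 0.2061]
orientation: [3.114, 0.401, 0.001]
force: [1.9, -9.9, 3.6]
opening: -0.0001
gripper_force: 5.2
```

Request:
arm_command:
  increments:
    - [0, 0.005, 0, 0, 0, 0]
    - [0, 0.015, 0, 0, 0, 0]
    - [0, 0.03, 0, 0, 0, 0]
    - [0, 0.045, 0, 0, 0, 0]
    - [0, 0.05, 0, 0, 0, 0]

```text
t: 54.12
tool_pos: [0.6363, -0.0205, 0.2054]
orientation: [-3.115, -0.402, 0.001]
force: [-0.3, 0.7, 0.2]
opening: 0.0007
gripper_force: 0.0
```

```bash
cat > prof.py <<'E'
from h import *
c=read_camera("top"); g=c["image"].min(2).astype(np.float32)
for x in (22,45,62):
    ys=np.arange(75,-60,-.5)
    uv=proj(c,np.array([[*np.array(F(x,y,0)[:2])/1000,.031] for y in ys])).astype(np.float32)
    v=cv2.remap(g,uv[:,:1],uv[:,1:],cv2.INTER_LINEAR)[:,0]>165
    e=[(float(ys[i]),"+" if v[i] else "-") for i in range(1,len(ys)) if v[i]!=v[i-1]]
    print(x,e)
E
python3 prof.py
python3 - <<'E'
from h import *
plan([F(47,-15.2,40,-90)])
c=read_camera("top"); save(c,"t10.png",(270,120,400,220),6)
E
```

```text
22 []
45 []
62 []
now grasp [636.3499 -20.5773  38.5216] ang -75.30 tilt 0.02
to [633.8 -12.1  40.  -75.3] -> -0.002 -0.044 -0.007 turn 0.0002
```

Request:
arm_command:
  increments:
    - [0, 0, -0.1, 0, 0, 0]
    - [0, 0, -0.25, 0, 0, 0]
    - [0, 0, -0.4, 0, 0, 0]
    - [0, 0, -0.52, 0, 0, 0]
    - [0, 0, -0.56, 0, 0, 0]

```text
t: 54.85
tool_pos: [0.6372, -0.0204, 0.3216]
orientation: [3.115, 0.402, 0.008]
force: [0.8, -0.6, -0.3]
opening: 0.0002
gripper_force: 0.0
```

Run:
```python
from h import *
plan([(456,308.3,130,-40),(456,308.3,26,-40)])
```

```text
now grasp [637.1804 -20.4439 154.5648] ang -75.29 tilt 0.29
to [456.  308.3 130.  -40. ] -> -0.459 -1.820 0.123 turn -0.1960
to [456.  308.3  26.  -40. ] -> 0.000 0.000 0.520 turn 0.0000
```

Request:
arm_command:
  increments:
    - [-0.04, -0.17, 0, 0, 0, 0]
    - [-0.1, -0.38, 0.02, 0, 0, 0]
    - [-0.15, -0.6, 0.04, 0, 0, 0]
    - [-0.2, -0.8, 0.06, 0, 0, 0]
    - [-0.23, -0.9, 0.06, 0, 0, 0]
  fingers: 0

```text
t: 55.48
tool_pos: [0.545, 0.1435, 0.3052]
orientation: [-3.115, -0.405, 0.002]
force: [0.7, 0.0, 0.3]
opening: 0.0443
gripper_force: 0.0
```

Request:
arm_command:
  increments:
    - [-0.05, -0.2, 0, 0, 0, -0.04]
    - [-0.1, -0.42, 0.02, 0, 0, -0.08]
    - [-0.15, -0.64, 0.04, 0, 0, -0.12]
    - [-0.2, -0.84, 0.06, 0, 0, -0.16]
    - [-0.229, -0.92, 0.063, 0, 0, -0.196]

```text
t: 56.1
tool_pos: [0.4543, 0.3097, 0.293]
orientation: [-2.844, -1.335, 0.001]
force: [-1.1, -0.5, -1.0]
opening: 0.0463
gripper_force: 0.0
```

Request:
arm_command:
  increments:
    - [0, 0, 0, 0, 0, 0]
    - [0, 0, 0, 0, 0, 0]
    - [0, 0, 0, 0, 0, 0]
    - [0, 0, 0, 0, 0, 0]
    - [0, 0, 0, 0, 0, 0]

```text
t: 56.72
tool_pos: [0.4555, 0.308, 0.2932]
orientation: [2.848, 1.326, 0.0]
force: [-0.6, 0.0, 0.2]
opening: 0.0468
gripper_force: 0.0
```

```bash
python3 prof.py; python3 wb.py
python3 - <<'E'
from h import *
plan([(456,308.3,26,-40)])
E
```

```text
22 [(51.5, '+'), (-1.5, '-')]
45 [(68.5, '+'), (-2.5, '-')]
62 [(68.0, '+'), (60.5, '-'), (57.0, '+'), (16.0, '-'), (15.5, '+'), (-2.5, '-')]
[571.1 166.6  29.6  16.4 -37.3] [503.7284 234.7901]
[457.2 311.9  60.9  17.9  50.9] [316.2654 197.0802]
[667.6 155.8  32.1  14.6  75.1] [602.8352 179.9231]
[610.2 221.7  33.2  22.  -36.1] [508.4203 164.8986]
[635.5 200.6  33.4  19.5  84. ] [547.5487 166.531 ]
[650.3 251.   39.7  19.8 -30.2] [534.7546 113.0491]
[452.7 411.5  39.9  14.3  88.8] [239.1045 116.306 ]
[614.  289.4  33.1  15.3 -32.8] [474.2252 105.2703]
[411.9 418.2 150.3  65.4  80.7] [196.2857 146.879 ]
[529.8 396.2  61.5  20.4 -21. ] [318.2123  68.6536]
[418.7 515.9  31.1  15.   49.2] [118.8905  41.1095]
[498.4 460.9  19.9  15.1 -40.1] [235.0698  30.2093]
[731.5 264.7  34.8  24.1 -17.6] [613.9583  28.4028]
now grasp [455.3309 308.1301 126.1528] ang -40.04 tilt 0.00
to [456.  308.3  26.  -40. ] -> 0.003 0.002 0.501 turn -0.0002
```

Request:
arm_command:
  increments:
    - [0.015, -0.003, 0.12, 0, 0, 0]
    - [0.015, -0.003, 0.28, 0, 0, 0]
    - [0.015, -0.003, 0.42, 0, 0, 0]
    - [0.015, -0.003, 0.49, 0, 0, 0]
    - [0.015, -0.003, 0.501, 0, 0, 0]

```text
t: 57.45
tool_pos: [0.4564, 0.3108, 0.1922]
orientation: [2.847, 1.327, -0.003]
force: [-0.3, 0.6, 0.8]
opening: 0.0467
gripper_force: 0.0
```

Request:
arm_command:
  increments:
    - [0, 0, 0, 0, 0, 0]
    - [0, 0, 0, 0, 0, 0]
    - [0, 0, 0, 0, 0, 0]
    - [0, 0, 0, 0, 0, 0]
    - [0, 0, 0, 0, 0, 0]
  fingers: 1
  force: 35

```text
t: 58.08
tool_pos: [0.4571, 0.3111, 0.1937]
orientation: [2.847, 1.327, 0.002]
force: [-1.6, -1.9, 5.0]
opening: 0.0176
gripper_force: 35.0
```

Request:
arm_command:
  increments:
    - [0, 0, -0.03, 0, 0, 0]
    - [0, 0, -0.15, 0, 0, 0]
    - [0, 0, -0.3, 0, 0, 0]
    - [0, 0, -0.42, 0, 0, 0]
    - [0, 0, -0.5, 0, 0, 0]

```text
t: 58.7
tool_pos: [0.4567, 0.3111, 0.2942]
orientation: [-2.847, -1.327, -0.001]
force: [-0.5, -0.6, -1.2]
opening: 0.0176
gripper_force: 35.0
```

Run:
```python
from h import *
plan([F(40,-34,127,-90)])
```

```text
now grasp [456.7086 311.0687 127.1555] ang -40.01 tilt 0.05
to [631.7 -32.1 127.  -75.3] -> -0.751 1.773 0.001 turn 0.1962
```

Request:
arm_command:
  increments:
    - [-0.06, 0.15, 0, 0, 0, 0]
    - [-0.14, 0.34, 0, 0, 0, 0]
    - [-0.22, 0.54, 0, 0, 0, 0]
    - [-0.3, 0.73, 0, 0, 0, 0]
    - [-0.38, 0.88, 0, 0, 0, 0]

```text
t: 59.32
tool_pos: [0.5429, 0.1381, 0.2924]
orientation: [-2.848, -1.326, 0.002]
force: [0.1, -0.3, -1.1]
opening: 0.0176
gripper_force: 35.0
```

Request:
arm_command:
  increments:
    - [-0.09, 0.2, 0, 0, 0, 0.04]
    - [-0.17, 0.4, 0, 0, 0, 0.08]
    - [-0.26, 0.62, 0, 0, 0, 0.12]
    - [-0.34, 0.82, 0, 0, 0, 0.16]
    - [-0.371, 0.893, 0, 0, 0, 0.196]

```text
t: 59.95
tool_pos: [0.6322, -0.0345, 0.2922]
orientation: [3.117, 0.392, -0.002]
force: [0.2, 1.1, -2.1]
opening: 0.0173
gripper_force: 35.0
```

Request:
arm_command:
  increments:
    - [0, 0, 0, 0, 0, 0]
    - [0, 0, 0.12, 0, 0, 0]
    - [0, 0, 0.28, 0, 0, 0]
    - [0, 0, 0.39, 0, 0, 0]
    - [0, 0, 0.42, 0, 0, 0]

```text
t: 60.58
tool_pos: [0.6304, -0.0309, 0.2085]
orientation: [-3.113, -0.405, 0.008]
force: [-23.4, 4.2, 36.6]
opening: 0.0175
gripper_force: 35.0
```

Request:
arm_command:
  increments:
    - [0, 0, 0.003, 0, 0, 0]
    - [0.01, 0, 0.003, 0, 0, 0]
    - [0.02, 0, 0.003, 0, 0, 0]
    - [0.028, 0, 0.003, 0, 0, 0]
    - [0.032, 0, 0.003, 0, 0, 0]

```text
t: 61.2
tool_pos: [0.6376, -0.0306, 0.2087]
orientation: [3.116, 0.402, -0.003]
force: [-9.4, -1.7, 8.3]
opening: 0.0176
gripper_force: 35.0
```

Run:
```python
from h import *
plan([F(46.5,-34,42.3,-90)])
```

```text
now grasp [637.5724 -30.5809  41.6639] ang -75.29 tilt 0.11
to [638.  -30.4  42.3 -75.3] -> 0.002 -0.000 -0.003 turn 0.0003
```

Request:
arm_command:
  increments:
    - [0, 0, 0, 0, 0, 0]
    - [0, 0, 0, 0, 0, 0]
    - [0, 0, 0, 0, 0, 0]
    - [0, 0, 0, 0, 0, 0]
    - [0, 0, -0.05, 0, 0, 0]
  fingers: 0.5

```text
t: 61.82
tool_pos: [0.6374, -0.0304, 0.2176]
orientation: [-3.115, -0.402, 0.003]
force: [0.2, 0.6, 0.1]
opening: 0.0232
gripper_force: 0.0
```

Request:
arm_command:
  increments:
    - [0, 0, -0.1, 0, 0, 0]
    - [0, 0.05, -0.2, 0, 0, 0]
    - [0, 0.12, -0.25, 0, 0, 0]
    - [0, 0.2, -0.25, 0, 0, 0]
    - [0, 0.25, -0.25, 0, 0, 0]
  fingers: 1

```text
t: 62.45
tool_pos: [0.6506, -0.0804, 0.2677]
orientation: [-3.116, -0.4, 0.001]
force: [-0.3, -0.3, -0.1]
opening: 0.0003
gripper_force: 0.0
```

Run:
```python
from h import *
c=read_camera("wrist"); save(c,"w11.png")
plan([F(47,-84,39,-90)])
```

```text
now grasp [650.5404 -81.1886 100.3422] ang -75.39 tilt 0.07
to [651.2 -78.7  39.  -75.3] -> 0.006 -0.011 0.307 turn -0.0003
```

View pics/w11.png

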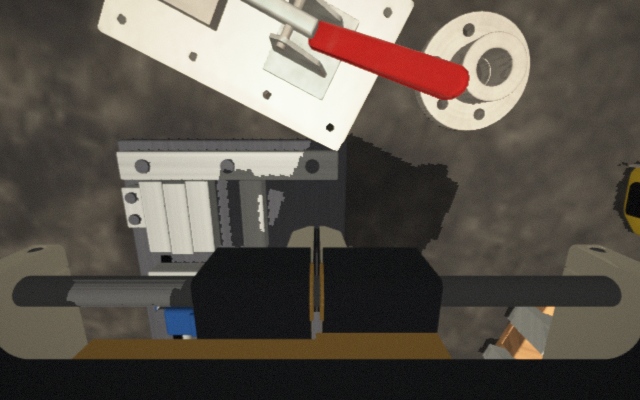

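Three blanks sit tight against rail and stop at px 138–214. The fourth is at (255,215) with its end at the rail. Pushing it home.

Request:
arm_command:
  increments:
    - [0.006, 0, 0.1, 0, 0, 0]
    - [0.006, 0, 0.2, 0, 0, 0]
    - [0.006, 0, 0.29, 0, 0, 0]
    - [0.006, 0, 0.305, 0, 0, 0]
    - [0.006, 0, 0.305, 0, 0, 0]

```text
t: 63.12
tool_pos: [0.6517, -0.0782, 0.207]
orientation: [-3.115, -0.403, 0.001]
force: [-0.2, -0.5, -0.3]
opening: 0.0004
gripper_force: 0.0
```

Request:
arm_command:
  increments:
    - [0, -0.05, 0, 0, 0, 0]
    - [0, -0.1, 0, 0, 0, 0]
    - [0, -0.15, 0, 0, 0, 0]
    - [0, -0.2, 0, 0, 0, 0]
    - [0, -0.23, 0, 0, 0, 0]

```text
t: 63.75
tool_pos: [0.6401, -0.0334, 0.2079]
orientation: [3.115, 0.403, 0.001]
force: [1.0, -2.4, 1.6]
opening: 0.0005
gripper_force: 1.6
```

Request:
arm_command:
  increments:
    - [0, -0.01, 0, 0, 0, 0]
    - [0, -0.02, 0, 0, 0, 0]
    - [0, -0.03, 0, 0, 0, 0]
    - [0, -0.035, 0, 0, 0, 0]
    - [0, -0.038, 0, 0, 0, 0]

```text
t: 64.38
tool_pos: [0.6386, -0.0284, 0.2079]
orientation: [3.113, 0.4, 0.002]
force: [2.0, -12.6, 4.1]
opening: 0.0002
gripper_force: 5.4
```

Run:
```python
from h import *
plan([F(47,-33.2,39,-90)])
```

```text
now grasp [638.6065 -28.448   40.8732] ang -75.34 tilt 0.20
to [638.3 -29.5  39.  -75.3] -> -0.003 0.005 0.009 turn -0.0000
```

Request:
arm_command:
  increments:
    - [0, 0.005, 0, 0, 0, 0]
    - [0, 0.015, 0, 0, 0, 0]
    - [0, 0.03, 0, 0, 0, 0]
    - [0, 0.045, 0, 0, 0, 0]
    - [0, 0.05, 0, 0, 0, 0]

```text
t: 65.0
tool_pos: [0.6405, -0.0363, 0.2069]
orientation: [-3.115, -0.402, 0.001]
force: [0.0, -0.1, -0.7]
opening: 0.0009
gripper_force: 0.0
```

Request:
arm_command:
  increments:
    - [0, 0, -0.1, 0, 0, 0]
    - [0, 0, -0.25, 0, 0, 0]
    - [0, 0, -0.4, 0, 0, 0]
    - [0, 0, -0.52, 0, 0, 0]
    - [0, 0, -0.56, 0, 0, 0]

```text
t: 65.62
tool_pos: [0.6414, -0.0363, 0.3231]
orientation: [3.115, 0.402, 0.007]
force: [0.2, -0.2, -0.0]
opening: 0.0003
gripper_force: 0.0
```

Run:
```python
from h import *
plan([(600,110,150,-27),(565,260,145,21),(529.8,396,130,69)])
```

```text
now grasp [641.4088 -36.2528 156.1214] ang -75.29 tilt 0.28
to [600 110 150 -27] -> -0.015 -0.760 0.031 turn -0.2683
to [565 260 145  21] -> 0.589 -0.496 0.025 turn -0.2667
to [529.8 396.  130.   69. ] -> 0.698 0.079 0.075 turn -0.2667
```

Request:
arm_command:
  increments:
    - [0, -0.15, 0, 0, 0, -0.054]
    - [-0.01, -0.32, 0.01, 0, 0, -0.108]
    - [-0.015, -0.5, 0.02, 0, 0, -0.162]
    - [-0.015, -0.66, 0.03, 0, 0, -0.216]
    - [-0.015, -0.76, 0.031, 0, 0, -0.268]
  fingers: 0

```text
t: 66.25
tool_pos: [0.5983, 0.1115, 0.3126]
orientation: [-2.673, -1.649, 0.001]
force: [-0.6, 0.2, -0.6]
opening: 0.0445
gripper_force: 0.0
```

Request:
arm_command:
  increments:
    - [0.12, -0.1, 0, 0, 0, -0.054]
    - [0.24, -0.2, 0.01, 0, 0, -0.108]
    - [0.36, -0.3, 0.02, 0, 0, -0.162]
    - [0.48, -0.4, 0.025, 0, 0, -0.216]
    - [0.589, -0.496, 0.025, 0, 0, -0.267]

```text
t: 66.88
tool_pos: [0.5638, 0.261, 0.3077]
orientation: [-1.772, -2.594, 0.001]
force: [0.3, -0.1, -0.2]
opening: 0.046
gripper_force: 0.0
```

Request:
arm_command:
  increments:
    - [0.14, 0.015, 0.01, 0, 0, -0.054]
    - [0.28, 0.03, 0.03, 0, 0, -0.108]
    - [0.42, 0.045, 0.05, 0, 0, -0.162]
    - [0.56, 0.06, 0.07, 0, 0, -0.216]
    - [0.698, 0.079, 0.075, 0, 0, -0.267]

```text
t: 67.5
tool_pos: [0.5284, 0.3967, 0.2923]
orientation: [-0.562, -3.09, 0.002]
force: [-0.1, 0.7, 0.0]
opening: 0.0465
gripper_force: 0.0
```

Request:
arm_command:
  increments:
    - [0, 0, 0, 0, 0, 0]
    - [0, 0, 0, 0, 0, 0]
    - [0, 0, 0, 0, 0, 0]
    - [0, 0, 0, 0, 0, 0]
    - [0, 0, 0, 0, 0, 0]

```text
t: 68.12
tool_pos: [0.5294, 0.3955, 0.2933]
orientation: [0.572, 3.089, 0.0]
force: [-0.9, 0.1, -0.0]
opening: 0.0466
gripper_force: 0.0
```

```bash
python3 prof.py; python3 wb.py
python3 - <<'E'
from h import *
plan([(529.8,396,26,69)])
E
```

```text
22 [(50.5, '+'), (-20.5, '-')]
45 [(68.5, '+'), (-18.5, '-')]
62 [(68.0, '+'), (60.5, '-'), (57.0, '+'), (16.0, '-'), (15.0, '+'), (-19.5, '-')]
[479.7 312.9  94.9  41.1 -81.9] [205.3883 181.7128]
[442.2 183.9 154.1  95.8  69. ] [ 58.4888 197.7991]
[409.8 273.3  85.1  36.9 -77.3] [139.7256 129.4737]
now grasp [529.2543 395.7    126.1846] ang 69.03 tilt 0.00
to [529.8 396.   26.   69. ] -> -0.002 0.002 0.501 turn 0.0002
```

Request:
arm_command:
  increments:
    - [0, 0.002, 0.12, 0, 0, 0]
    - [0, 0.002, 0.28, 0, 0, 0]
    - [0, 0.002, 0.42, 0, 0, 0]
    - [0, 0.002, 0.49, 0, 0, 0]
    - [0, 0.002, 0.501, 0, 0, 0]

```text
t: 68.85
tool_pos: [0.529, 0.3961, 0.192]
orientation: [-0.571, -3.088, 0.002]
force: [-0.4, -0.3, 0.7]
opening: 0.0466
gripper_force: 0.0
```

Request:
arm_command:
  increments:
    - [0, 0, 0, 0, 0, 0]
    - [0, 0, 0, 0, 0, 0]
    - [0, 0, 0, 0, 0, 0]
    - [0, 0, 0, 0, 0, 0]
    - [0, 0, 0, 0, 0, 0]
  fingers: 1
  force: 35

```text
t: 69.47
tool_pos: [0.5296, 0.3965, 0.1939]
orientation: [0.571, 3.088, 0.001]
force: [-0.3, -0.9, 6.0]
opening: 0.0177
gripper_force: 35.0
```

Request:
arm_command:
  increments:
    - [0, 0, -0.03, 0, 0, 0]
    - [0, 0, -0.15, 0, 0, 0]
    - [0, 0, -0.3, 0, 0, 0]
    - [0, 0, -0.42, 0, 0, 0]
    - [0, 0, -0.5, 0, 0, 0]

```text
t: 70.1
tool_pos: [0.5293, 0.3965, 0.2943]
orientation: [0.57, 3.089, 0.001]
force: [-0.7, 0.6, -1.2]
opening: 0.0177
gripper_force: 35.0
```

Run:
```python
from h import *
w=F(39,-53,127,90); plan([w])
T=tool(); p=T[:3,3]*1000
f=lambda k,a:(p[0]+(w[0]-p[0])*k,p[1]+(w[1]-p[1])*k,127,a)
plan([f(.4,69),f(.76,69),f(1,w[3])])
```

```text
now grasp [529.3427 396.4989 127.31  ] ang 69.07 tilt 0.06
to [635.6 -50.7 127.  104.7] -> -1.295 -1.899 0.002 turn -0.1977
now grasp [529.3427 396.4989 127.31  ] ang 69.07 tilt 0.06
to [571.8 217.6 127.   69. ] -> -0.518 -0.759 0.002 turn 0.0004
to [610.1  56.6 127.   69. ] -> -0.467 -0.683 -0.000 turn 0.0000
to [635.6 -50.7 127.  104.7] -> -0.311 -0.455 -0.000 turn -0.1981
```

Request:
arm_command:
  increments:
    - [-0.09, -0.13, 0, 0, 0, 0]
    - [-0.2, -0.3, 0, 0, 0, 0]
    - [-0.32, -0.47, 0, 0, 0, 0]
    - [-0.43, -0.63, 0, 0, 0, 0]
    - [-0.52, -0.76, 0, 0, 0, 0]

```text
t: 70.72
tool_pos: [0.5721, 0.2156, 0.2924]
orientation: [-0.571, -3.088, 0.001]
force: [-0.1, -0.0, -1.7]
opening: 0.0177
gripper_force: 35.0
```

Request:
arm_command:
  increments:
    - [-0.09, -0.13, 0, 0, 0, 0]
    - [-0.19, -0.28, 0, 0, 0, 0]
    - [-0.29, -0.42, 0, 0, 0, 0]
    - [-0.39, -0.57, 0, 0, 0, 0]
    - [-0.467, -0.683, 0, 0, 0, 0]

```text
t: 71.35
tool_pos: [0.6104, 0.0548, 0.2924]
orientation: [-0.572, -3.088, 0.0]
force: [-0.1, 0.4, -0.9]
opening: 0.0172
gripper_force: 35.0
```

Request:
arm_command:
  increments:
    - [-0.1, -0.14, 0, 0, 0, -0.05]
    - [-0.2, -0.29, 0, 0, 0, -0.1]
    - [-0.29, -0.42, 0, 0, 0, -0.15]
    - [-0.311, -0.455, 0, 0, 0, -0.198]
    - [-0.311, -0.455, 0, 0, 0, -0.198]

```text
t: 71.97
tool_pos: [0.6359, -0.0517, 0.2923]
orientation: [0.398, -3.115, -0.001]
force: [-0.4, 0.6, -1.5]
opening: 0.0178
gripper_force: 35.0
```

Request:
arm_command:
  increments:
    - [0, 0, 0, 0, 0, 0]
    - [0, 0, 0, 0, 0, 0]
    - [0, 0, 0.1, 0, 0, 0]
    - [0, 0, 0.2, 0, 0, 0]
    - [0, 0, 0.2, 0, 0, 0]

```text
t: 72.6
tool_pos: [0.6345, -0.0506, 0.2489]
orientation: [0.401, -3.11, -0.003]
force: [-0.2, -0.1, -2.0]
opening: 0.0176
gripper_force: 35.0
```

Run:
```python
from h import *
plan([F(39,-53,43,90),F(46.5,-53,43,90)])
```

```text
now grasp [634.5101 -50.5859  81.8892] ang 104.70 tilt 0.36
to [635.6 -50.7  43.  104.7] -> -0.005 -0.002 0.194 turn 0.0002
to [642.8 -48.8  43.  104.7] -> -0.037 0.000 -0.000 turn -0.0000
```

Request:
arm_command:
  increments:
    - [-0.003, 0, 0.06, 0, 0, 0]
    - [-0.003, 0, 0.13, 0, 0, 0]
    - [-0.003, 0, 0.18, 0, 0, 0]
    - [-0.003, 0, 0.194, 0, 0, 0]
    - [-0.003, 0, 0.194, 0, 0, 0]

```text
t: 73.22
tool_pos: [0.6367, -0.0508, 0.214]
orientation: [0.402, -3.116, -0.0]
force: [-0.3, 0.5, -1.7]
opening: 0.0174
gripper_force: 35.0
```

Request:
arm_command:
  increments:
    - [-0.01, 0, 0.003, 0, 0, 0]
    - [-0.02, 0, 0.003, 0, 0, 0]
    - [-0.03, 0, 0.003, 0, 0, 0]
    - [-0.038, 0, 0.003, 0, 0, 0]
    - [-0.04, 0, 0.003, 0, 0, 0]

```text
t: 73.85
tool_pos: [0.6417, -0.0498, 0.2131]
orientation: [0.4, -3.106, 0.0]
force: [-24.1, -7.0, 14.1]
opening: 0.0173
gripper_force: 35.0
```

Run:
```python
from h import *
plan([F(46.5,-53,42.5,90)])
```

```text
now grasp [641.7487 -49.8371  46.1489] ang 104.69 tilt 0.59
to [642.8 -48.8  42.5 104.7] -> -0.007 0.004 0.018 turn 0.0001
```

Request:
arm_command:
  increments:
    - [0.01, 0, 0, 0, 0, 0]
    - [0.012, 0, 0.005, 0, 0, 0]
    - [0.012, 0, 0.012, 0, 0, 0]
    - [0.012, 0, 0.018, 0, 0, 0]
    - [0.012, 0, 0.018, 0, 0, 0]

```text
t: 74.47
tool_pos: [0.6408, -0.0501, 0.2101]
orientation: [0.401, -3.111, 0.001]
force: [-13.0, -2.8, 7.7]
opening: 0.0177
gripper_force: 35.0
```

Run:
```python
from h import *
plan([F(46.5,-53,42.4,90)])
```

```text
now grasp [640.7558 -50.0747  43.0917] ang 104.69 tilt 0.29
to [642.8 -48.8  42.4 104.7] -> -0.012 0.004 0.003 turn 0.0001
```

Against the rail and about 1 mm above the plate. Release, then push in y.

Request:
arm_command:
  increments:
    - [0, 0, 0.003, 0, 0, 0]
    - [0, 0, 0.003, 0, 0, 0]
    - [0, 0, 0.003, 0, 0, 0]
    - [0, 0, 0.003, 0, 0, 0]
    - [0, 0, -0.05, 0, 0, 0]
  fingers: 0.5

```text
t: 75.1
tool_pos: [0.6416, -0.0492, 0.2192]
orientation: [0.402, -3.114, -0.001]
force: [-0.4, 0.6, -1.0]
opening: 0.0234
gripper_force: 0.0
```

Request:
arm_command:
  increments:
    - [0, 0, -0.1, 0, 0, 0]
    - [0, -0.05, -0.15, 0, 0, 0]
    - [0, -0.12, -0.15, 0, 0, 0]
    - [0, -0.18, -0.15, 0, 0, 0]
    - [0, -0.21, -0.15, 0, 0, 0]
  fingers: 1

```text
t: 75.72
tool_pos: [0.6526, -0.0913, 0.2491]
orientation: [0.4, -3.115, -0.001]
force: [0.7, 0.4, 1.6]
opening: 0.0005
gripper_force: 0.0
```

Request:
arm_command:
  increments:
    - [0, 0, 0, 0, 0, 0]
    - [0, 0, 0.08, 0, 0, 0]
    - [0, 0, 0.18, 0, 0, 0]
    - [0, 0, 0.215, 0, 0, 0]
    - [0, 0, 0.215, 0, 0, 0]

```text
t: 76.35
tool_pos: [0.6521, -0.0897, 0.2053]
orientation: [0.402, -3.113, -0.001]
force: [-0.3, 0.1, -0.1]
opening: 0.0003
gripper_force: 0.0
```

Request:
arm_command:
  increments:
    - [0, 0.04, 0, 0, 0, 0]
    - [0, 0.08, 0, 0, 0, 0]
    - [0, 0.12, 0, 0, 0, 0]
    - [0, 0.16, 0, 0, 0, 0]
    - [0, 0.18, 0, 0, 0, 0]

```text
t: 76.97
tool_pos: [0.6437, -0.0547, 0.2075]
orientation: [-0.403, 3.115, -0.001]
force: [0.3, -1.8, 1.8]
opening: 0.0004
gripper_force: 1.4
```

Request:
arm_command:
  increments:
    - [0, 0.01, 0, 0, 0, 0]
    - [0, 0.02, 0, 0, 0, 0]
    - [0, 0.025, 0, 0, 0, 0]
    - [0, 0.03, 0, 0, 0, 0]
    - [0, 0.03, 0, 0, 0, 0]

```text
t: 77.6
tool_pos: [0.6421, -0.0494, 0.2069]
orientation: [-0.402, 3.116, -0.0]
force: [1.6, -2.0, 2.7]
opening: 0.0006
gripper_force: 1.4
```

Run:
```python
from h import *
plan([F(46.5,-51.2,39,90)])
```

```text
now grasp [642.1144 -49.4169  39.9322] ang 104.70 tilt 0.00
to [642.4 -47.   39.  104.7] -> -0.004 0.011 0.005 turn 0.0002
```

Request:
arm_command:
  increments:
    - [0, 0.005, 0, 0, 0, 0]
    - [0, 0.01, 0, 0, 0, 0]
    - [0, 0.015, 0, 0, 0, 0]
    - [0, 0.02, 0, 0, 0, 0]
    - [0, 0.02, 0, 0, 0, 0]

```text
t: 78.22
tool_pos: [0.6413, -0.0469, 0.2071]
orientation: [-0.401, 3.115, -0.004]
force: [2.1, -10.6, 0.5]
opening: 0.0003
gripper_force: 5.4
```

Request:
arm_command:
  increments:
    - [0, -0.005, 0, 0, 0, 0]
    - [0, -0.015, 0, 0, 0, 0]
    - [0, -0.03, 0, 0, 0, 0]
    - [0, -0.045, 0, 0, 0, 0]
    - [0, -0.05, 0, 0, 0, 0]

```text
t: 78.85
tool_pos: [0.6435, -0.0552, 0.2067]
orientation: [0.402, -3.115, -0.0]
force: [-0.1, -0.6, -0.1]
opening: 0.0006
gripper_force: 0.0
```

Request:
arm_command:
  increments:
    - [0, 0, -0.1, 0, 0, 0]
    - [0, 0, -0.25, 0, 0, 0]
    - [0, 0, -0.4, 0, 0, 0]
    - [0, 0, -0.52, 0, 0, 0]
    - [0, 0, -0.56, 0, 0, 0]

```text
t: 79.47
tool_pos: [0.6444, -0.0552, 0.3228]
orientation: [-0.402, 3.111, -0.002]
force: [-0.3, 0.3, -0.6]
opening: 0.0004
gripper_force: 0.0
```

Run:
```python
from h import *
r=np.load("rack.npy"); s=r[:2]+np.array([np.cos(r[2]),np.sin(r[2])])*-31.5
plan([(600,-160,150,57),(550,-250,145,9),(s[0],s[1],120,np.degrees(r[2])),(s[0],s[1],47.5,np.degrees(r[2]))])
```

```text
now grasp [644.3697 -55.1741 155.7694] ang 104.71 tilt 0.29
to [ 600 -160  150   57] -> 0.348 -0.451 0.029 turn 0.2651
to [ 550 -250  145    9] -> -0.035 -0.514 0.025 turn 0.2667
to [ 497.8 -325.3  120.    -5.2] -> -0.331 -0.317 0.125 turn 0.0790
to [ 497.8 -325.3   47.5   -5.2] -> 0.000 0.000 0.363 turn -0.0000
```

Request:
arm_command:
  increments:
    - [0.07, -0.09, 0, 0, 0, 0.054]
    - [0.14, -0.18, 0.01, 0, 0, 0.108]
    - [0.21, -0.27, 0.02, 0, 0, 0.162]
    - [0.28, -0.37, 0.03, 0, 0, 0.216]
    - [0.348, -0.451, 0.029, 0, 0, 0.265]
  fingers: 0.4

```text
t: 80.1
tool_pos: [0.5986, -0.1607, 0.3126]
orientation: [-0.9, -3.009, -0.0]
force: [0.4, 0.3, 0.1]
opening: 0.0278
gripper_force: 0.0
```

Request:
arm_command:
  increments:
    - [-0.007, -0.1, 0, 0, 0, 0.054]
    - [-0.014, -0.2, 0.01, 0, 0, 0.108]
    - [-0.02, -0.3, 0.02, 0, 0, 0.162]
    - [-0.03, -0.41, 0.025, 0, 0, 0.216]
    - [-0.035, -0.514, 0.025, 0, 0, 0.267]

```text
t: 80.72
tool_pos: [0.5485, -0.2506, 0.3077]
orientation: [-2.047, -2.382, 0.0]
force: [-0.2, 0.8, 0.2]
opening: 0.0273
gripper_force: 0.0
```

Request:
arm_command:
  increments:
    - [-0.1, -0.1, 0.03, 0, 0, 0.03]
    - [-0.2, -0.2, 0.08, 0, 0, 0.06]
    - [-0.3, -0.28, 0.12, 0, 0, 0.079]
    - [-0.331, -0.317, 0.125, 0, 0, 0.079]
    - [-0.331, -0.317, 0.125, 0, 0, 0.079]

```text
t: 81.35
tool_pos: [0.4965, -0.3254, 0.2832]
orientation: [-2.32, -2.117, -0.0]
force: [0.0, 0.3, 0.0]
opening: 0.0279
gripper_force: 0.0
```

Request:
arm_command:
  increments:
    - [0, 0, 0, 0, 0, 0]
    - [0, 0, 0, 0, 0, 0]
    - [0, 0, 0, 0, 0, 0]
    - [0, 0, 0, 0, 0, 0]
    - [0, 0, 0, 0, 0, 0]

```text
t: 81.98
tool_pos: [0.4968, -0.3253, 0.2832]
orientation: [2.321, 2.117, 0.0]
force: [0.1, -0.1, -0.7]
opening: 0.0279
gripper_force: 0.0
```

```bash
python3 prof.py
python3 - <<'E'
from h import *
r=np.load("rack.npy"); s=r[:2]+np.array([np.cos(r[2]),np.sin(r[2])])*-31.5
plan([(s[0],s[1],47.5,np.degrees(r[2]))])
c=read_camera("top"); g=c["image"].min(2).astype(np.float32)
for y in (46,28,10,-8,-26):
    xs=np.arange(-20,100,.5)
    uv=proj(c,np.array([[*np.array(F(x,y-1.5,0)[:2])/1000,.031] for x in xs])).astype(np.float32)
    v=cv2.remap(g,uv[:,:1],uv[:,1:],cv2.INTER_LINEAR)[:,0]>165
    print(y,[(float(xs[i]),"+" if v[i] else "-") for i in range(1,len(xs)) if v[i]!=v[i-1]])
E
```

```text
22 [(51.0, '+'), (-37.0, '-')]
45 [(68.5, '+'), (-38.5, '-')]
62 [(68.0, '+'), (60.5, '-'), (57.5, '+'), (16.0, '-'), (15.5, '+'), (-37.0, '-')]
now grasp [ 496.7851 -325.3314  116.1073] ang -5.27 tilt 0.00
to [ 497.8 -325.3   47.5   -5.2] -> 0.000 0.005 0.343 turn -0.0003
46 [(-17.5, '+'), (-4.0, '-'), (11.5, '+'), (78.0, '-'), (88.5, '+'), (94.0, '-')]
28 [(-19.0, '+'), (-4.0, '-'), (11.5, '+'), (94.5, '-')]
10 [(-4.0, '-'), (14.0, '+'), (95.0, '-')]
-8 [(-16.5, '+'), (-2.5, '-'), (13.5, '+'), (95.5, '-')]
-26 [(-17.0, '+'), (-3.5, '-'), (13.0, '+'), (94.5, '-')]
```

Request:
arm_command:
  increments:
    - [0, 0.005, 0.1, 0, 0, 0]
    - [0, 0.005, 0.2, 0, 0, 0]
    - [0, 0.005, 0.3, 0, 0, 0]
    - [0, 0.005, 0.338, 0, 0, 0]
    - [0, 0.005, 0.338, 0, 0, 0]

```text
t: 82.7
tool_pos: [0.4974, -0.3252, 0.2144]
orientation: [-2.32, -2.116, 0.0]
force: [0.4, 0.4, 0.3]
opening: 0.0279
gripper_force: 0.0
```

Request:
arm_command:
  increments:
    - [0, 0, 0, 0, 0, 0]
    - [0, 0, 0, 0, 0, 0]
    - [0, 0, 0, 0, 0, 0]
    - [0, 0, 0, 0, 0, 0]
    - [0, 0, 0, 0, 0, 0]
  fingers: 1
  force: 40

```text
t: 83.32
tool_pos: [0.4981, -0.3258, 0.2165]
orientation: [2.32, 2.116, 0.0]
force: [-0.3, 0.5, 6.3]
opening: 0.0128
gripper_force: 40.0
```

Request:
arm_command:
  increments:
    - [0, 0, -0.04, 0, 0, 0]
    - [0, 0, -0.15, 0, 0, 0]
    - [0, 0, -0.3, 0, 0, 0]
    - [0, 0, -0.45, 0, 0, 0]
    - [0, 0, -0.57, 0, 0, 0]

```text
t: 83.95
tool_pos: [0.4976, -0.3254, 0.3308]
orientation: [2.321, 2.117, 0.0]
force: [-0.4, -0.6, -1.5]
opening: 0.0127
gripper_force: 40.0
```

Run:
```python
from h import *
plan([(583.7,-102,161,14.65)])
```

```text
now grasp [ 497.6257 -325.3773  163.8216] ang -5.27 tilt 0.00
to [ 583.7 -102.   161.    14.6] -> 1.152 0.326 0.014 turn -0.1107
```

Request:
arm_command:
  increments:
    - [0.12, 0.03, 0, 0, 0, 0]
    - [0.26, 0.07, 0, 0, 0, 0]
    - [0.4, 0.11, 0, 0, 0, 0]
    - [0.53, 0.15, 0, 0, 0, 0]
    - [0.6, 0.17, 0, 0, 0, 0]

```text
t: 84.58
tool_pos: [0.5428, -0.2079, 0.3293]
orientation: [-2.32, -2.118, 0.0]
force: [0.6, -0.4, -1.1]
opening: 0.0125
gripper_force: 40.0
```

Request:
arm_command:
  increments:
    - [0.14, 0.04, 0, 0, 0, -0.03]
    - [0.28, 0.08, 0, 0, 0, -0.06]
    - [0.42, 0.12, 0, 0, 0, -0.09]
    - [0.55, 0.156, 0.014, 0, 0, -0.111]
    - [0.552, 0.156, 0.014, 0, 0, -0.111]

```text
t: 85.2
tool_pos: [0.584, -0.1008, 0.3263]
orientation: [-1.916, -2.489, 0.0]
force: [0.0, -0.8, -1.5]
opening: 0.0127
gripper_force: 40.0
```

Request:
arm_command:
  increments:
    - [0, 0, 0, 0, 0, 0]
    - [0, 0, 0, 0, 0, 0]
    - [0, 0, 0, 0, 0, 0]
    - [0, 0, 0, 0, 0, 0]
    - [0, 0, 0, 0, 0, 0]

```text
t: 85.82
tool_pos: [0.5838, -0.1022, 0.3268]
orientation: [1.919, 2.487, -0.0]
force: [0.2, 1.1, -1.2]
opening: 0.0128
gripper_force: 40.0
```

Run:
```python
from h import *
import pickle
c=read_camera("wrist"); save(c,"w12.png",(180,10,500,250),2.5); pickle.dump(c,open("w12.pkl","wb"))
plan([F(7,10,130,0)])
```

```text
now grasp [ 583.8169 -102.1835  159.7451] ang 14.69 tilt 0.00
to [588.7   2.2 130.   14.7] -> 0.498 0.156 0.149 turn 0.0002
```

View pics/w12.png

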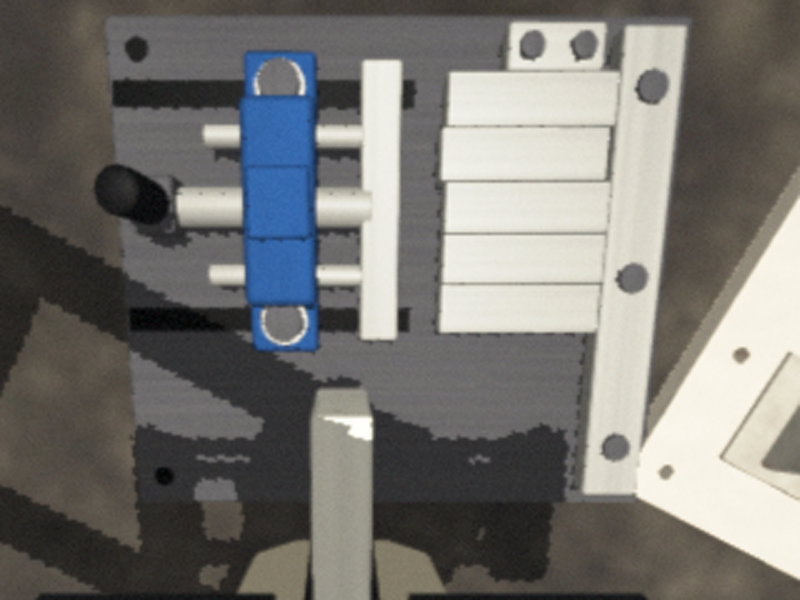

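The row is tight, with only blank 2 about 2 mm off the rail. Front ends are at px 439–447 and the jaw edge at 397–401.

Run:
```python
from fx2 import *
import fx2
fx2.c=pickle.load(open("w12.pkl","rb"))
f=np.load("fx.npy"); inv2=lambda q:(q-f[:2])@rt(f[2])
print("jaw",inv2(P([[401,61],[397,338]],34)))
print("blank fronts",inv2(P([[447,98],[441,153],[444,207],[441,258],[439,308]],31)))
print("rail",inv2(P([[622,27],[582,490]],29)))
plan([F(6,10,130,0)])
```

```text
jaw [[ -3.1826  56.1717]
 [ -2.6287 -37.5347]]
blank fronts [[ 13.4559  45.3237]
 [ 11.9978  27.4525]
 [ 13.7507   9.2622]
 [ 13.3049  -8.5374]
 [ 13.2071 -26.6033]]
rail [[ 73.3728  68.1086]
 [ 74.0151 -98.614 ]]
now grasp [ 583.8169 -102.1835  159.7451] ang 14.69 tilt 0.00
to [587.7   1.9 130.   14.7] -> 0.498 0.151 0.149 turn 0.0002
```

Run:
```python
from h import *
plan([F(4.2,9.5,130,0),F(4.2,9.5,82,0)])
```

```text
now grasp [ 583.8169 -102.1835  159.7451] ang 14.69 tilt 0.00
to [586.1   1.  130.   14.7] -> 0.496 0.142 0.149 turn 0.0002
to [586.1   1.   82.   14.7] -> 0.000 0.000 0.240 turn -0.0000
```

Request:
arm_command:
  increments:
    - [0.12, 0.03, 0.02, 0, 0, 0]
    - [0.26, 0.07, 0.06, 0, 0, 0]
    - [0.4, 0.11, 0.1, 0, 0, 0]
    - [0.49, 0.14, 0.14, 0, 0, 0]
    - [0.496, 0.142, 0.149, 0, 0, 0]

```text
t: 86.5
tool_pos: [0.5859, 0.0021, 0.2961]
orientation: [-1.916, -2.488, 0.001]
force: [0.6, -0.2, -0.8]
opening: 0.0129
gripper_force: 40.0
```

Request:
arm_command:
  increments:
    - [0, 0, 0, 0, 0, 0]
    - [0, 0, 0.08, 0, 0, 0]
    - [0, 0, 0.16, 0, 0, 0]
    - [0, 0, 0.23, 0, 0, 0]
    - [0, 0, 0.24, 0, 0, 0]

```text
t: 87.12
tool_pos: [0.5853, 0.001, 0.2466]
orientation: [-1.917, -2.485, 0.003]
force: [-0.2, 0.4, -1.7]
opening: 0.0126
gripper_force: 40.0
```

Request:
arm_command:
  increments:
    - [0, 0, 0, 0, 0, 0]
    - [0, 0, 0, 0, 0, 0]
    - [0, 0, 0, 0, 0, 0]
    - [0, 0, 0, 0, 0, 0]
    - [0, 0, 0, 0, 0, 0]

```text
t: 87.75
tool_pos: [0.5862, 0.0011, 0.2491]
orientation: [1.919, 2.487, 0.0]
force: [0.1, 0.0, -2.0]
opening: 0.0125
gripper_force: 40.0
```

Run:
```python
from h import *
plan([F(4.2,9.5,82,0),F(4.2,9.5,59,0)])
c=read_camera("top"); g=c["image"].min(2)
for y in (30,10,-10):
    xs=np.arange(-30,30,1.); 
    uv=proj(c,np.array([[*np.array(F(x,y,0)[:2])/1000,.031] for x in xs])).astype(np.float32)
    print(y,cv2.remap(g.astype(np.float32),uv[:,:1],uv[:,1:],cv2.INTER_LINEAR)[:,0].astype(int))
```

```text
now grasp [586.1847   1.1374  82.1459] ang 14.71 tilt 0.02
to [586.1   1.   82.   14.7] -> -0.001 -0.001 0.001 turn 0.0002
to [586.1   1.   59.   14.7] -> 0.000 0.000 0.115 turn -0.0000
30 [124 135 139 134 129 120 102  86  72  90 107 127 149 175 199 219 220 215
 211 200 190 178 161 142 125 113 109 105 102  95  87  79  77  78  78  77
  77  78  78  78  78  78  79  78  78  78  80  81  83  86  91  95  98 101
 103 105 108 111 113 116]
10 [ 75  76  78  80  82  85  88  93 107 119 134 144 155 166 160 139 115  96
 102 106 109 104  99  93  89  85  82  78  79  79  79  79  78  78  77  78
  78  78  81  83  85  87  90  92  96  98 101 104 107 109 112 114 116 118
 119 122 124 126 128 129]
-10 [ 62  65  69  68  66  64  66  73  81  89  90  93  96 103 112 122 124 109
  94  78  78  78  78  78  78  78  79  79  80  80  81  82  83  85  87  89
  91  94  98 101 104 106 109 112 114 116 119 120 121 122 124 126 128 129
 131 132 134 135 136 137]
```

Request:
arm_command:
  increments:
    - [0, 0, 0.01, 0, 0, 0]
    - [0, 0, 0.02, 0, 0, 0]
    - [0, 0, 0.03, 0, 0, 0]
    - [0, 0, 0.04, 0, 0, 0]
    - [0, 0, 0.04, 0, 0, 0]

```text
t: 88.42
tool_pos: [0.586, 0.0012, 0.2406]
orientation: [-1.919, -2.487, 0.0]
force: [0.8, -0.2, -1.7]
opening: 0.0128
gripper_force: 40.0
```

Request:
arm_command:
  increments:
    - [0, 0, 0.005, 0, 0, 0]
    - [0, 0, 0.01, 0, 0, 0]
    - [0, 0, 0.015, 0, 0, 0]
    - [0, 0, 0.02, 0, 0, 0]
    - [0, 0, 0.02, 0, 0, 0]

```text
t: 89.05
tool_pos: [0.5861, 0.0011, 0.2368]
orientation: [-1.919, -2.487, 0.0]
force: [0.6, 0.1, -1.6]
opening: 0.0127
gripper_force: 40.0
```

Request:
arm_command:
  increments:
    - [0, 0, 0.007, 0, 0, 0]
    - [0, 0, 0.014, 0, 0, 0]
    - [0, 0, 0.021, 0, 0, 0]
    - [0, 0, 0.028, 0, 0, 0]
    - [0, 0, 0.035, 0, 0, 0]

```text
t: 89.68
tool_pos: [0.5861, 0.0011, 0.2298]
orientation: [-1.919, -2.487, 0.0]
force: [-0.5, 0.1, -1.1]
opening: 0.0128
gripper_force: 40.0
```

Request:
arm_command:
  increments:
    - [0, 0, 0.005, 0, 0, 0]
    - [0, 0, 0.01, 0, 0, 0]
    - [0, 0, 0.015, 0, 0, 0]
    - [0, 0, 0.018, 0, 0, 0]
    - [0, 0, 0.018, 0, 0, 0]

```text
t: 90.3
tool_pos: [0.5861, 0.0011, 0.2263]
orientation: [-1.919, -2.487, 0.0]
force: [-0.1, 0.1, -2.1]
opening: 0.0128
gripper_force: 40.0
```

Request:
arm_command:
  increments:
    - [0, 0, 0.003, 0, 0, 0]
    - [0, 0.004, 0.003, 0, 0, 0]
    - [0, 0.008, 0.003, 0, 0, 0]
    - [0, 0.011, 0.003, 0, 0, 0]
    - [0, 0.011, 0.003, 0, 0, 0]

```text
t: 90.92
tool_pos: [0.5877, 0.0015, 0.2256]
orientation: [-1.918, -2.486, 0.003]
force: [-5.3, -1.4, 3.2]
opening: 0.0123
gripper_force: 40.0
```

Request:
arm_command:
  increments:
    - [0, 0, 0, 0, 0, 0]
    - [0, 0, 0, 0, 0, 0]
    - [0, 0, 0, 0, 0, 0]
    - [0, 0, 0, 0, 0, 0]
    - [0, 0, 0, 0, 0, 0]
  fingers: 0.5

```text
t: 91.55
tool_pos: [0.5883, 0.0017, 0.2258]
orientation: [1.919, 2.487, 0.0]
force: [-0.2, -0.5, 0.5]
opening: 0.0233
gripper_force: 0.0
```

Request:
arm_command:
  increments:
    - [0, 0, -0.02, 0, 0, 0]
    - [0, 0, -0.1, 0, 0, 0]
    - [0, 0, -0.22, 0, 0, 0]
    - [0, 0, -0.35, 0, 0, 0]
    - [0, 0, -0.45, 0, 0, 0]

```text
t: 92.18
tool_pos: [0.5886, 0.0016, 0.3184]
orientation: [1.918, 2.486, 0.002]
force: [-0.1, 0.1, -0.1]
opening: 0.0234
gripper_force: 0.0
```

Run:
```python
from h import *
plan([F(-91.5,9.7,150,0),F(-91.5,9.7,71,0)])
plan([(583.7,-102,161,14.65)])
```

```text
now grasp [588.6177   1.6393 151.3793] ang 14.71 tilt 0.14
to [493.5 -23.1 150.   14.7] -> 0.001 -0.492 0.007 turn 0.0002
to [493.5 -23.1  71.   14.7] -> 0.000 0.000 0.395 turn -0.0000
now grasp [588.6177   1.6393 151.3793] ang 14.71 tilt 0.14
to [ 583.7 -102.   161.    14.6] -> -0.495 -0.155 -0.048 turn 0.0003
```

Request:
arm_command:
  increments:
    - [-0.12, -0.04, -0.01, 0, 0, 0]
    - [-0.25, -0.08, -0.02, 0, 0, 0]
    - [-0.38, -0.12, -0.03, 0, 0, 0]
    - [-0.48, -0.15, -0.045, 0, 0, 0]
    - [-0.495, -0.155, -0.048, 0, 0, 0]

```text
t: 92.8
tool_pos: [0.5835, -0.1031, 0.3261]
orientation: [1.921, 2.485, 0.0]
force: [0.3, 0.2, 0.7]
opening: 0.0233
gripper_force: 0.0
```

Request:
arm_command:
  increments:
    - [0, 0, 0, 0, 0, 0]
    - [0, 0, 0, 0, 0, 0]
    - [0, 0, 0, 0, 0, 0]
    - [0, 0, 0, 0, 0, 0]
    - [0, 0, 0, 0, 0, 0]

```text
t: 93.42
tool_pos: [0.5834, -0.1017, 0.3253]
orientation: [-1.918, -2.488, 0.0]
force: [-0.4, -0.6, 0.8]
opening: 0.0234
gripper_force: 0.0
```

```bash
cat > chk.py <<'E'
from h import *
c=read_camera("wrist"); g=c["image"].min(2); f=np.load("fx.npy"); k,s=np.cos(f[2]),np.sin(f[2])
for th in (150,190,215,235):
    m=((g>th)*255).astype(np.uint8); m[245:]=0; m[:,:300]=m[:,:300]
    for r in rects(c,.061,m,150,6000):
        d=np.array(r[:2])-f[:2]; q=(k*d[0]+s*d[1],-s*d[0]+k*d[1])
        if -60<q[0]<40 and abs(q[1])<70: print(th,"fix xy",np.round(q,1),"size",np.round(r[2:4],1),"ang rel y",round(r[4]-90-np.degrees(f[2]),1),r[5].astype(int))
for y in (40,20,0,-20):
    xs=np.arange(-24,36,1.)
    uv=proj(c,np.array([[*np.array(F(x,y,0)[:2])/1000,.061] for x in xs])).astype(np.float32)
    print(y,cv2.remap(g.astype(np.float32),uv[:,:1],uv[:,1:],cv2.INTER_LINEAR)[:,0].astype(int))
plan([F(-91.5,9.7,150,0)])
E
python3 chk.py
```

```text
150 fix xy [-18.6   6.9] size [84.9 26.4] ang rel y -180.0 [326  90]
190 fix xy [-18.8   7. ] size [83.4 25.7] ang rel y -180.1 [326  90]
215 fix xy [-11.2   7. ] size [83.4 10.2] ang rel y -179.4 [332  89]
215 fix xy [26.4 10.7] size [88.7 54.5] ang rel y -179.6 [377  89]
235 fix xy [ 5.4 10.9] size [87.9 12.1] ang rel y -179.6 [353  84]
40 [ 45  45  46  43  44  50  99 184 225 228 226 228 230 230 230 230 230 224
 184  89  94  60  85 200 249 252 252 252 252 252 251 252 252 252 250 237
 226 224 224 226 224 224 224 223 220 221 221 222 220 219 220 219 218 218
 219 218 217 217 216 216]
20 [102 102 104 105 101 102 127 194 223 226 223 227 228 230 230 230 230 225
 190 128 112 114 131 203 249 253 252 252 252 251 251 251 251 252 251 241
 231 229 228 229 228 229 227 227 226 226 226 226 226 226 225 224 224 224
 223 224 222 221 222 222]
0 [ 60  62  63  66  61  66 112 196 222 223 222 224 226 227 228 228 228 224
 195 116  98 111 127 191 247 252 252 252 252 250 250 250 251 251 250 241
 216 220 222 221 221 222 220 219 218 218 218 218 218 218 217 214 217 215
 214 213 215 214 214 212]
-20 [102 101  99  89  86  99 121 187 220 220 218 221 224 225 224 226 224 220
 186 124 101  65  63 171 244 252 252 252 250 250 250 250 250 250 248 239
 215 222 223 224 223 222 221 222 219 219 219 219 221 218 217 216 216 216
 215 214 215 217 213 213]
now grasp [ 583.426  -101.809   158.3092] ang 14.72 tilt 0.00
to [493.5 -23.1 150.   14.7] -> 0.495 -0.335 0.042 turn 0.0003
```

Request:
arm_command:
  increments:
    - [0.12, -0.08, 0.01, 0, 0, 0]
    - [0.26, -0.18, 0.02, 0, 0, 0]
    - [0.38, -0.27, 0.03, 0, 0, 0]
    - [0.48, -0.33, 0.04, 0, 0, 0]
    - [0.495, -0.335, 0.042, 0, 0, 0]
  fingers: 0

```text
t: 94.1
tool_pos: [0.4928, -0.0225, 0.3169]
orientation: [-1.917, -2.488, 0.0]
force: [0.0, -0.0, 0.1]
opening: 0.0468
gripper_force: 0.0
```

Request:
arm_command:
  increments:
    - [0, 0, 0, 0, 0, 0]
    - [0, 0, 0.12, 0, 0, 0]
    - [0, 0, 0.26, 0, 0, 0]
    - [0, 0, 0.37, 0, 0, 0]
    - [0, 0, 0.39, 0, 0, 0]

```text
t: 94.72
tool_pos: [0.4932, -0.0237, 0.2374]
orientation: [-1.918, -2.485, 0.002]
force: [0.6, -0.6, -0.2]
opening: 0.0465
gripper_force: 0.0
```

Request:
arm_command:
  increments:
    - [0, 0, 0, 0, 0, 0]
    - [0, 0, 0, 0, 0, 0]
    - [0, 0, 0, 0, 0, 0]
    - [0, 0, 0, 0, 0, 0]
    - [0, 0, 0, 0, 0, 0]
  fingers: 1
  force: 25

```text
t: 95.35
tool_pos: [0.4938, -0.0233, 0.2396]
orientation: [1.918, 2.487, 0.001]
force: [-0.4, -0.7, 5.8]
opening: 0.0143
gripper_force: 25.0
```

Request:
arm_command:
  increments:
    - [0, 0.003, 0, 0, 0, 0]
    - [0, 0.006, 0, 0, 0, 0]
    - [0, 0.009, 0, 0, 0, 0]
    - [0, 0.012, 0, 0, 0, 0]
    - [0, 0.012, 0, 0, 0, 0]

```text
t: 95.98
tool_pos: [0.4957, -0.0228, 0.2396]
orientation: [-1.919, -2.488, 0.001]
force: [-4.9, -1.7, 8.4]
opening: 0.0146
gripper_force: 25.0
```

Request:
arm_command:
  increments:
    - [0, 0.003, 0, 0, 0, 0]
    - [0, 0.006, 0, 0, 0, 0]
    - [0, 0.009, 0, 0, 0, 0]
    - [0, 0.01, 0, 0, 0, 0]
    - [0, 0.01, 0, 0, 0, 0]

```text
t: 96.6
tool_pos: [0.4972, -0.0224, 0.2396]
orientation: [-1.918, -2.487, 0.003]
force: [-9.6, -1.8, 13.1]
opening: 0.0143
gripper_force: 25.0
```

Request:
arm_command:
  increments:
    - [0, 0.003, 0, 0, 0, 0]
    - [0, 0.005, 0, 0, 0, 0]
    - [0, 0.005, 0, 0, 0, 0]
    - [0, 0.005, 0, 0, 0, 0]
    - [0, 0.005, 0, 0, 0, 0]

```text
t: 97.22
tool_pos: [0.4979, -0.0222, 0.2396]
orientation: [-1.918, -2.486, 0.004]
force: [-12.2, -3.4, 14.1]
opening: 0.0142
gripper_force: 25.0
```

Request:
arm_command:
  increments:
    - [0, 0.003, 0, 0, 0, 0]
    - [0, 0.005, 0, 0, 0, 0]
    - [0, 0.008, 0, 0, 0, 0]
    - [0, 0.008, 0, 0, 0, 0]
    - [0, 0.008, 0, 0, 0, 0]

```text
t: 97.85
tool_pos: [0.4988, -0.022, 0.2395]
orientation: [-1.917, -2.485, 0.007]
force: [-19.9, -4.6, 21.3]
opening: 0.0143
gripper_force: 25.0
```

Request:
arm_command:
  increments:
    - [0, 0.003, 0, 0, 0, 0]
    - [0, 0.005, 0, 0, 0, 0]
    - [0, 0.005, 0, 0, 0, 0]
    - [0, 0.005, 0, 0, 0, 0]
    - [0, 0.005, 0, 0, 0, 0]

```text
t: 98.48
tool_pos: [0.4992, -0.0219, 0.2394]
orientation: [-1.916, -2.484, 0.01]
force: [-23.4, -6.1, 25.5]
opening: 0.0145
gripper_force: 25.0
```

Request:
arm_command:
  increments:
    - [0, 0, 0, 0, 0, 0]
    - [0, 0, 0, 0, 0, 0]
    - [0, 0, 0, 0, 0, 0]
    - [0, 0, 0, 0, 0, 0]
    - [0, 0, 0, 0, 0, 0]
  fingers: 0

```text
t: 99.1
tool_pos: [0.5013, -0.0211, 0.2389]
orientation: [-1.919, -2.488, -0.0]
force: [-0.2, -0.4, 0.6]
opening: 0.0463
gripper_force: 0.0
```

Request:
arm_command:
  increments:
    - [0, 0, -0.05, 0, 0, 0]
    - [0, 0, -0.15, 0, 0, 0]
    - [0, 0, -0.3, 0, 0, 0]
    - [0, 0, -0.4, 0, 0, 0]
    - [0, 0, -0.435, 0, 0, 0]

```text
t: 99.72
tool_pos: [0.5018, -0.0212, 0.3282]
orientation: [1.917, 2.485, 0.003]
force: [0.7, -0.4, -0.2]
opening: 0.0463
gripper_force: 0.0
```

Request:
arm_command:
  increments:
    - [-0.12, 0.1, 0, 0, 0, 0]
    - [-0.25, 0.22, 0, 0, 0, 0]
    - [-0.38, 0.32, 0, 0, 0, 0]
    - [-0.45, 0.4, 0, 0, 0, 0]
    - [-0.5, 0.42, 0, 0, 0, 0]

```text
t: 100.35
tool_pos: [0.6083, -0.097, 0.3251]
orientation: [-1.918, -2.487, 0.001]
force: [-0.6, 0.4, 0.1]
opening: 0.0465
gripper_force: 0.0
```

Request:
arm_command:
  increments:
    - [0, 0, 0, 0, 0, 0]
    - [0, 0, 0, 0, 0, 0]
    - [0, 0, 0, 0, 0, 0]
    - [0, 0, 0, 0, 0, 0]
    - [0, 0, 0, 0, 0, 0]

```text
t: 100.98
tool_pos: [0.6078, -0.0964, 0.3261]
orientation: [1.918, 2.488, 0.0]
force: [0.1, 0.0, 0.2]
opening: 0.0465
gripper_force: 0.0
```

```bash
python3 chk.py
python3 - <<'E'
from h import *
c=read_camera("wrist"); g=c["image"].min(2).astype(np.float32)
for y in (46,28,10,-8,-26):
    xs=np.arange(20,85,1.)
    uv=proj(c,np.array([[*np.array(F(x,y-.7,0)[:2])/1000,.030] for x in xs])).astype(np.float32)
    print(y,cv2.remap(g,uv[:,:1],uv[:,1:],cv2.INTER_LINEAR)[:,0].astype(int)[40:])
xs=np.arange(75,-50,-1.)
for x in (25,60):
    uv=proj(c,np.array([[*np.array(F(x,y,0)[:2])/1000,.031] for y in xs])).astype(np.float32)
    print(x,cv2.remap(g,uv[:,:1],uv[:,1:],cv2.INTER_LINEAR)[:,0].astype(int))
E
```

```text
215 fix xy [-5.2  7.2] size [84.2  9.8] ang rel y -180.0 [309  89]
235 fix xy [ 7.9 10.7] size [88.  11.5] ang rel y -179.9 [324  83]
40 [ 42  40  39  41  41  40  42  42  44  40  41  44  67 154 215 226 224 225
 229 230 230 230 231 230 206 172 237 252 252 252 252 252 252 252 252 253
 252 249 219 216 228 228 227 226 227 226 226 226 226 225 224 224 224 224
 223 224 222 221 222 222]
20 [101  99  95  97  99 101 102 100 100  96  96 101 112 166 217 225 225 225
 227 230 230 231 231 230 205 181 236 252 252 252 252 251 252 252 252 252
 252 245 218 231 231 230 231 231 231 230 230 229 230 230 229 228 228 229
 230 228 227 227 226 227]
0 [ 65  59  60  60  62  61  61  63  60  63  61  66  98 178 219 222 222 223
 226 227 228 227 230 227 207 185 234 252 252 252 252 251 251 251 251 251
 251 241 217 222 226 224 225 225 225 224 223 224 223 224 223 222 222 222
 222 221 220 221 219 219]
-20 [ 89  89  99 101  97  93  87  89  94  97 100 100 109 162 209 218 217 218
 222 224 225 226 226 223 192 177 233 251 252 252 251 251 251 251 251 251
 251 246 223 227 227 226 227 226 226 224 225 223 225 224 222 223 223 221

[... 1000 characters left out ...]
26 227 228 227 228 229 228 228 228 229 230 229
 226 219 194 181 225 225 224 224 225 226 225 226 225 223 226 226 227 227
 222 213 154 110 104 102 104 103 103 104 103 104 102 103 106 107 105]
60 [ 61  63  64  65  77 111 178 203 163 111 105 108 109 111 112 111  98 123
 200 214 190 176 204 208 209 211 214 217 215 217 217 214 217 219 222 220
 218 214 182 166 210 212 212 216 218 217 217 219 219 217 218 221 222 222
 219 211 177 192 216 213 214 217 217 219 219 219 218 218 218 221 224 220
 219 211 157 187 218 215 212 215 217 216 218 217 218 215 219 221 221 218
 216 209 180 165 209 212 213 212 216 216 216 215 215 214 215 217 218 216
 210 202 163 109 102 101 100  99 102 101 102 103 101 101 101 102 103]
```

```bash
python3 -c "
from plant import *
print(close_job())"
```

```text
the job is handed in; nothing more can be done
None
```

The changeover is done and handed in after about 101 s of robot time, and the result was not reported back: all five blanks lie in a tight row against rail and stop, the 13 mm blade stands clamped between blanks and jaw, and I never touched the other blades, the micrometer or the hex key.

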